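# Turn off the gas, lid the tiffins and clip on their colour tags

## Task

The tiffins are filled. First turn off the gas at the red cock handle on the stove's pipe, then press the lid of every small dabba fully home, and then take from the rail the spring clip of each dabba's colour and let it close squarely around the middle of the upright tab on that lid, upright and well down over the tab. Leave the dabbas standing on the ledge, and do not shift or tip the kettle, the glasses or the rolling stand.

Things in the scene. Friction and masses are not known exactly. Their poses are not given: they have to be found in the camera images.
- gas_cock (a joint): Gas cock: quarter-turn red bar handle on a brass cock, on the pipe in front (robot side) of the steel stove; vertical axis. 0 = open, handle lying along the pipe and pointing away from the stove; grows clockwise seen from above; 1.571 rad = closed stop, handle square across the pipe. Stays where it is left; about 0.2 N m to turn.
- cock_axis (a point): Point on the cock's turning axis at the top of the handle (104 mm above the ledge). Turns with the handle: its -x points along the handle to the tip. The bar is 95 mm long from the axis to its tip, 14 mm wide and 22 mm tall (82 to 104 mm above the ledge); cock and pipe below reach up to 79 mm at the axis, 65 mm elsewhere.
- dabba_red: Small round steel dabba with a red band, 84 mm across, 75 mm tall without its lid (mass about 0.6 kg with lid, loose). Origin: centre of its underside. May be absent.
- lid_red (a joint): Press-on lid of the red dabba: how far it stands above its home position, m. 0 = fully home, up to 0.017 raised. Stiff slide, about 8 N to push down; cannot come off.
- tab_red (a point): Middle of the top edge of the upright red tab on that lid. Tab: 56 mm long (point x), 4 mm thick (point y), 37 mm tall above the lid, whose steel disc is 87 mm across and 10 mm thick. With the lid home the tab's top is 122 mm above the dabba's underside.
- clip_red: Red spring clip, 30 mm wide (x), 92 mm tall, 60 g. Origin: mid pivot; z up to the levers; jaws open, levers squeeze along y. Jaws reach 42 mm below the pivot, levers 50 mm above, splayed outside from 24 mm (bottom) to 43 mm (top) when holding 4 mm; squeezed to the stop (10 N): upright, 26 mm outside, jaw tips 21 mm apart. Frame is the +y half's: it leans 0.2 rad while squeezed.
- dabba_blue: Small round steel dabba with a blue band, 84 mm across, 75 mm tall without its lid (mass about 0.6 kg with lid, loose). Origin: centre of its underside. May be absent.
- lid_blue (a joint): Press-on lid of the blue dabba: how far it stands above its home position, m. 0 = fully home, up to 0.017 raised. Stiff slide, about 8 N to push down; cannot come off.
- tab_blue (a point): Middle of the top edge of the upright blue tab on that lid. Tab: 56 mm long (point x), 4 mm thick (point y), 37 mm tall above the lid, whose steel disc is 87 mm across and 10 mm thick. With the lid home the tab's top is 122 mm above the dabba's underside.
- clip_blue: Blue spring clip, 30 mm wide (x), 92 mm tall, 60 g. Origin: mid pivot; z up to the levers; jaws open, levers squeeze along y. Jaws reach 42 mm below the pivot, levers 50 mm above, splayed outside from 24 mm (bottom) to 43 mm (top) when holding 4 mm; squeezed to the stop (10 N): upright, 26 mm outside, jaw tips 21 mm apart. Frame is the +y half's: it leans 0.2 rad while squeezed.
- dabba_yellow: Small round steel dabba with a yellow band, 84 mm across, 75 mm tall without its lid (mass about 0.6 kg with lid, loose). Origin: centre of its underside. May be absent.
- lid_yellow (a joint): Press-on lid of the yellow dabba: how far it stands above its home position, m. 0 = fully home, up to 0.017 raised. Stiff slide, about 8 N to push down; cannot come off.
- tab_yellow (a point): Middle of the top edge of the upright yellow tab on that lid. Tab: 56 mm long (point x), 4 mm thick (point y), 37 mm tall above the lid, whose steel disc is 87 mm across and 10 mm thick. With the lid home the tab's top is 122 mm above the dabba's underside.
- clip_yellow: Yellow spring clip, 30 mm wide (x), 92 mm tall, 60 g. Origin: mid pivot; z up to the levers; jaws open, levers squeeze along y. Jaws reach 42 mm below the pivot, levers 50 mm above, splayed outside from 24 mm (bottom) to 43 mm (top) when holding 4 mm; squeezed to the stop (10 N): upright, 26 mm outside, jaw tips 21 mm apart. Frame is the +y half's: it leans 0.2 rad while squeezed.
- dabba_green: Small round steel dabba with a green band, 84 mm across, 75 mm tall without its lid (mass about 0.6 kg with lid, loose). Origin: centre of its underside. May be absent.
- lid_green (a joint): Press-on lid of the green dabba: how far it stands above its home position, m. 0 = fully home, up to 0.017 raised. Stiff slide, about 8 N to push down; cannot come off.
- tab_green (a point): Middle of the top edge of the upright green tab on that lid. Tab: 56 mm long (point x), 4 mm thick (point y), 37 mm tall above the lid, whose steel disc is 87 mm across and 10 mm thick. With the lid home the tab's top is 122 mm above the dabba's underside.
- clip_green: Green spring clip, 30 mm wide (x), 92 mm tall, 60 g. Origin: mid pivot; z up to the levers; jaws open, levers squeeze along y. Jaws reach 42 mm below the pivot, levers 50 mm above, splayed outside from 24 mm (bottom) to 43 mm (top) when holding 4 mm; squeezed to the stop (10 N): upright, 26 mm outside, jaw tips 21 mm apart. Frame is the +y half's: it leans 0.2 rad while squeezed.
- rail: Clip rail, fixed: wooden foot 280 x 70 x 20 mm with an upright aluminium strip 260 mm long (its x), 4 mm thick (y), top edge 62 mm above the ledge. Origin: centre of the foot's underside. The four clips start on this strip, jaws 26 mm deep over it, about 65 mm apart, in any order.
- rolling_stand: Round wooden rolling stand, 180 mm across, 50 mm tall. Bystander, loose; origin: centre of its underside.
- kettle: Tall aluminium kettle, 148 mm across, 210 mm tall with its handle. Bystander, loose; origin: centre of its underside.
- glass0: One of the two glasses on the robot side, 66 mm across, 90 mm tall, on the round steel tray (200 mm across). Bystander, loose; origin: centre of its underside.
- glass1: One of the two glasses on the robot side, 66 mm across, 90 mm tall, on the round steel tray (200 mm across). Bystander, loose; origin: centre of its underside.
There are look-alikes about, which are no part of the job. There is more than one size of the clip_red; the one meant has the size given above.

How it is judged:
By the outcome, as a careful person would: the job done as asked, in the order asked, and still so for the second after the job is handed in, with the robot touching nothing.
Of dabba_red, dabba_blue, dabba_yellow, dabba_green only 3 to 4 are there at a start; the rules pass over those that are not, and their reading is None.
At some moment in a run one of dabba_red, dabba_blue, dabba_yellow, dabba_green may be knocked a few centimetres aside while the robot is not near it.
It also fails if it takes over 210 s, if anything falls off the work surface, if the arm or the gripper's body presses on something with over 40 N, if the wrist force passes 120 N, or if a joint passes its speed limit or range.

## Robot

A 7-joint arm with a two-finger parallel gripper is mounted at the origin on the work surface. World frame = base frame: x ahead of the robot, y to its left, z up, the work surface at z = 0. Lengths are in m, angles in rad, forces in N, time in s.
With the tool pointing down it reaches from about 0.4 to 0.925 m from the base axis. Payload 4.1 kg.
Tool frame: the origin (TCP) lies between the finger pads; the fingertips stand 17 mm ahead of it and the grasp point (between the pads) lies 2 mm behind it; z points along the fingers, y is the direction in which the jaws open and shut (so a half turn about z gives the same grasp; the last joint's range is limited). The gripper opens to 85 mm and grips with 20 to 120 N. Pads are 22 mm wide; open, the fingers measure 114 mm over their backs; the gripper's body (76 mm by 85 mm) begins 54 mm behind the grasp point. The pads swing forward as they close: fully open they stand 13 mm farther back than shut.
Start: joints at [-1.438, 0.398, 0.045, 1.537, -0.019, 1.207, -0.051], TCP at [0.149, 0.633, 0.248] pointing down, gripper open.
Joint ranges: [-2.82, 2.82], [-0.49, 2.23], [-1.37, 1.46], [0, 2.46], [-1.36, 4.5], [0.23, 2], [-2.94, 2.94]. Speed limits (rad/s): [2.57, 2.57, 3.14, 3.14, 3.14, 3.14, 3.14].

## Interface

Orientations are given as a unit quaternion [w, x, y, z].
In Python, from station import read_state, grab_frame, finish_job gives the robot as it stands.
- The arm moves only by the tool drive_tool, never from a script. Its argument "motion" is a list that holds one entry, the list of rows, each a list of 7 numbers: the shift along the world's x, y, z in cm, then the turn, a rotation vector about the world's x, y, z in rad, then the finger opening in cm, from 0 to 8.54. In form: [[[tx, ty, tz, ax, ay, az, hand], ...]]. A call has exactly 10 rows; each row is the pose to reach, as a shift and turn from the pose commanded when the call began; what a row does not reach only later rows make up. A row lasts 1/10 s, in which the tool goes at most 50 mm and 8.59 degrees, less where a joint would pass 70% of its speed; a pose out of reach is approached as far as the arm can. A call with a gripper value outside its range is refused whole. The fingers move at their own pace and stop on an object; "grip_force" is the grip in N (left out, the last holds). Time passes only in rows, so rows that repeat a pose let the fingers close, or fill a call up. It gives the time, the measured TCP pose, the force and the opening at its end, in the units of the state.
- read_state(): the state, without advancing time (a new reading comes with each control period).
- grab_frame(name): name is "scene" or "side" or "wrist"; returns a dict with "img" (480x640x3 uint8, red, green, blue), "camera_matrix" (3x3 intrinsics, pixels), "distortion" ([k1, k2, p1, p2, k3] as OpenCV has them; the pictures are not rectified), "R" (3x3) and "t" (3): a world point X has camera coordinates R X + t; the wrist camera has in their place "tool_from_camera" (4x4, takes a point from camera to tool coordinates, whose origin is the TCP and whose axes are the flange's). Camera axes: x right, y down, z forward; pixel columns grow to the right and rows downward; lengths in m; the calibration is good to about 2 mm. A picture is of the moment at which its call begins: read the wrist's pose just before it. There is no depth.
- finish_job(): hands the job in, once; it reports no verdict.
The state is a dict: "time": time; "joints": joint angles; "dq": joint speeds; "joint_torque": joint torques, N m; "tool_pos": TCP position; "tool_rot": TCP orientation; "ft_force": force on the tool from outside, world axes, zero at the start; "torque": the same for the moment, N m; "opening": finger opening in m.
Only numpy, scipy, OpenCV 4.12 (cv2) and the standard library are available. Lean on these libraries where they do the work, as an engineer would, in place of code of your own. Each camera call takes 0.05 s, during which the arm holds its last target.

## Working session

There is one attempt and no reset: what is moved stays moved. The work goes in short steps, Python scripts to look and compute and a tool call to move; the robot and the scene stay as the last step left them, time stands still between calls to the robot, and variables do not carry over. Pictures are saved under pics/ and viewed, and the job is handed in when it is done.

Besides the shell and the picture viewer there is one more tool, called after "Request:" by a JSON object that holds its "name" and its "arguments". drive_tool: Moves the arm, as the interface text tells. Its arguments: {"type":"object","properties":{"motion":{"type":"array","items":{"type":"array","items":{"type":"array","items":{"type":"number"}}}},"grip_force":{"type":"number"}},"required":["motion"]}

```bash
ls; mkdir -p pics; cat > h.py <<'E'
import numpy as np, cv2, json
from station import read_state, grab_frame
def save(name, fn, crop=None, scale=1):
    st=read_state(); f=grab_frame(name); im=f["img"]
    f["st"]=st
    np.save('pics/'+fn+'.npy',np.array({k:f[k] for k in f},dtype=object),allow_pickle=True)
    o=im[:,:,::-1]
    if crop: 
        a,b,c,d=crop; o=o[b:d,a:c]
    if scale!=1: o=cv2.resize(o,None,fx=scale,fy=scale,interpolation=cv2.INTER_CUBIC)
    cv2.imwrite('pics/'+fn+'.png',o); return f
def load(fn): return np.load('pics/'+fn+'.npy',allow_pickle=True).item()
def crop(fn,c,scale,out):
    im=load(fn)["img"][:,:,::-1]; a,b,cc,d=c
    cv2.imwrite('pics/'+out+'.png',cv2.resize(im[b:d,a:cc],None,fx=scale,fy=scale,interpolation=cv2.INTER_CUBIC))
def q2R(q):
    from scipy.spatial.transform import Rotation as Ro
    return Ro.from_quat([q[1],q[2],q[3],q[0]]).as_matrix()
def cam(f):
    """returns K,dist,R,t world->cam"""
    K=np.array(f["camera_matrix"],float);d=np.array(f["distortion"],float)
    if "R" in f: return K,d,np.array(f["R"],float),np.array(f["t"],float)
    T=np.array(f["tool_from_camera"]);W=np.eye(4);W[:3,:3]=q2R(f["st"]["tool_rot"]);W[:3,3]=f["st"]["tool_pos"]
    C=np.linalg.inv(W@T); return K,d,C[:3,:3],C[:3,3]
def ray(f,uv):
    K,d,R,t=cam(f)
    p=cv2.undistortPoints(np.array([[uv]],float),K,d)[0,0]
    v=R.T@np.array([p[0],p[1],1.]); return -R.T@t, v/np.linalg.norm(v)
def onz(f,uv,z):
    c,v=ray(f,uv); return c+v*(z-c[2])/v[2]
def tri(obs):
    A=np.zeros((3,3));b=np.zeros(3);L=[]
    for f,uv in obs:
        c,v=ray(f,uv);P=np.eye(3)-np.outer(v,v);A+=P;b+=P@c;L.append((P,c))
    x=np.linalg.solve(A,b); return x,[np.linalg.norm(P@(x-c)) for P,c in L]
def proj(f,X):
    K,d,R,t=cam(f); X=np.atleast_2d(np.array(X,float))
    return cv2.projectPoints(X,cv2.Rodrigues(R)[0],t,K,d)[0][:,0]
E
python3 - <<'E'
from h import *
for n in ["scene","side","wrist"]:
    f=save(n,n+"0")
    print(n,np.round(f["camera_matrix"],1).tolist(),f["distortion"])
    K,d,R,t=cam(f);print(np.round(-R.T@t,3),np.round(R[2],3))
print(read_state())
E
```

```text
pics
scene [[487.5, 0.0, 322.3], [0.0, 487.5, 242.7], [0.0, 0.0, 1.0]] [-0.02693257  0.          0.          0.          0.        ]
[1.248 0.591 0.971] [-0.597 -0.417 -0.686]
side [[471.8, 0.0, 325.0], [0.0, 471.8, 236.9], [0.0, 0.0, 1.0]] [-0.01758068  0.          0.          0.          0.        ]
[-0.036 -0.669  0.672] [ 0.481  0.706 -0.52 ]
wrist [[391.8, 0.0, 316.3], [0.0, 391.8, 232.0], [0.0, 0.0, 1.0]] [-0.02888837  0.          0.          0.          0.        ]
[0.076 0.65  0.374] [ 0.285 -0.067 -0.956]
{'time': 0.15, 'joints': array([-1.4379984 ,  0.39901566,  0.04503596,  1.53757507, -0.01869486,
        1.20690543, -0.05069743]), 'dq': array([-1.00858430e-03, -2.26524325e-03,  1.95229494e-04, -3.91008895e-03,
       -1.11336068e-03,  9.16488765e-05, -8.25722358e-04]), 'joint_torque': array([ 2.04983044e-03, -4.75556445e+01,  1.36673983e+00, -2.54511648e+01,
        1.17339782e-02,  6.55630152e-03, -6.07922033e-06]), 'tool_pos': array([0.14918786, 0.63218242, 0.24751309]), 'tool_rot': array([-3.26284828e-05,  1.15580088e-01,  9.93297888e-01, -7.40408583e-04]), 'ft_force': array([ 0.0248665 , -0.45558464, -0.31793781]), 'torque': array([-0.01807074, -0.00381959, -0.00963026]), 'opening': 0.08522613514975608}
```

View pics/scene0.png

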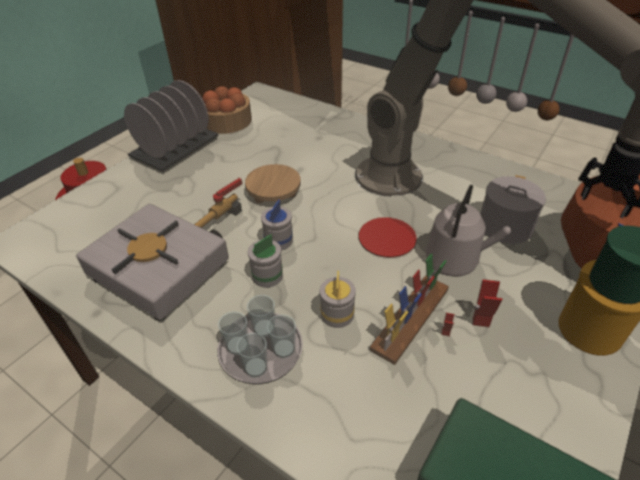

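View pics/side0.png

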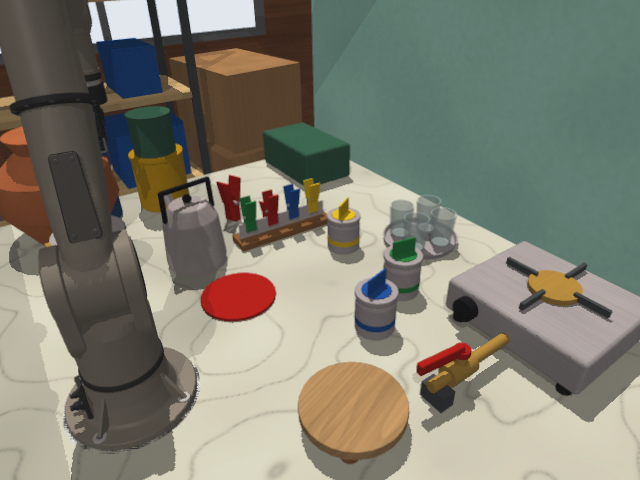

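View pics/wrist0.png

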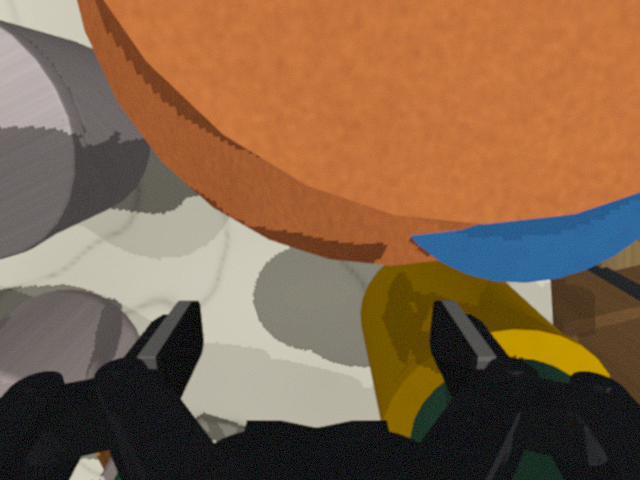

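Three dabbas are visible: blue at scene (277,222) and side (376,305), green at (265,262)/(402,268), and yellow at (338,298)/(343,230). The red dabba is absent. The clips stand on the rail, and two off-size red clips are off it. I'll zoom in.

```bash
python3 - <<'E'
from h import *
crop("scene0",(190,160,370,340),4,"c1")
crop("scene0",(350,240,510,370),5,"c2")
crop("side0",(220,170,380,260),5,"c3")
crop("side0",(340,190,540,420),3,"c4")
E
```

```text
(no output)
```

View pics/c1.png

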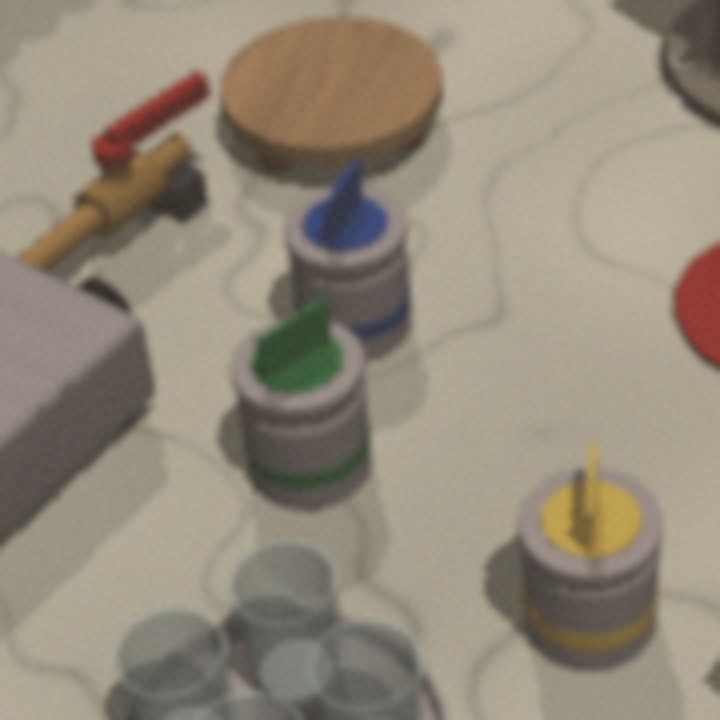

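View pics/c2.png

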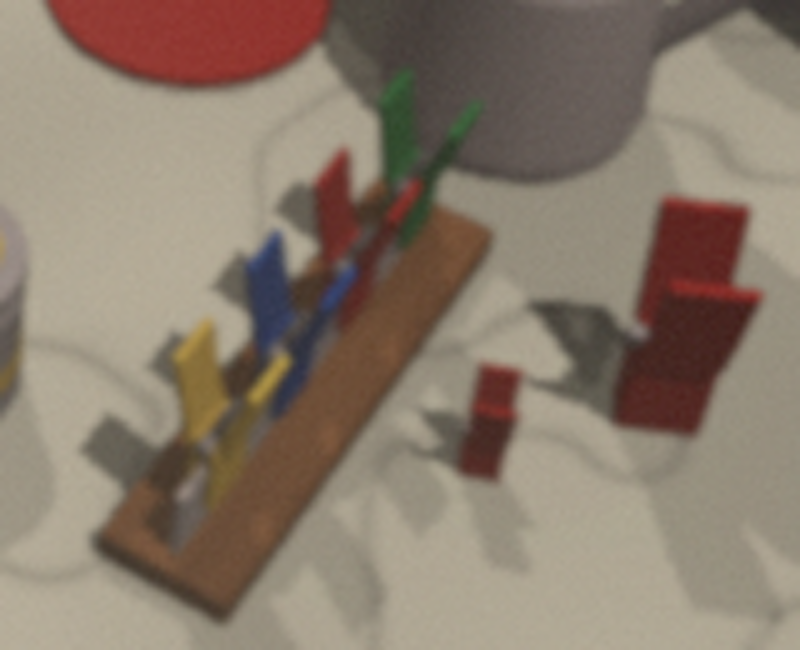

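View pics/c3.png

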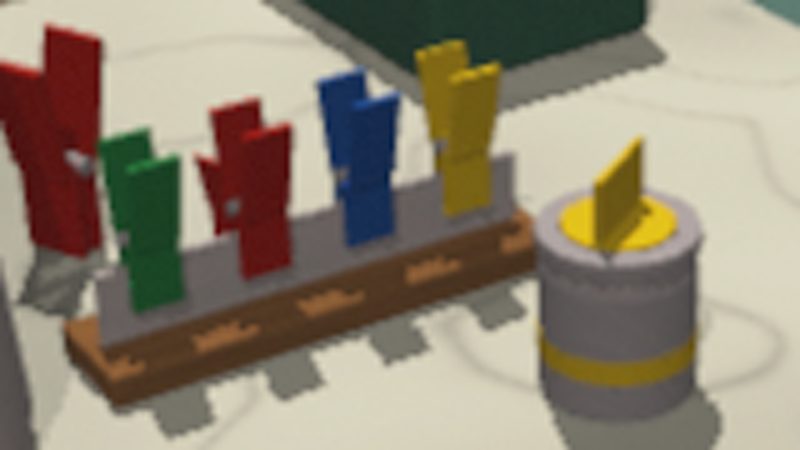

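View pics/c4.png

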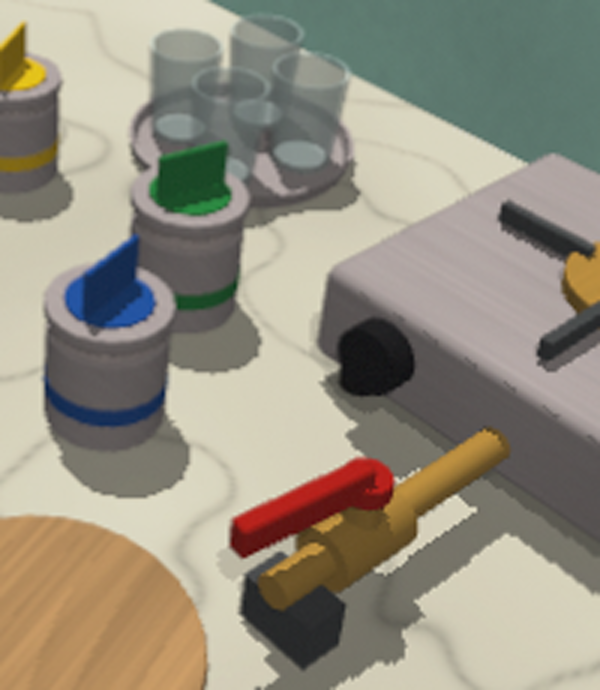

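```bash
cat > m1.py <<'E'
from h import *
s=load("scene0");d=load("side0")
c1=lambda u,v:(u/4+190,v/4+160)
c2=lambda u,v:(u/5+350,v/5+240)
c3=lambda u,v:(u/5+220,v/5+170)
c4=lambda u,v:(u/3+340,v/3+190)
def T(n,a,b):
    x,r=tri([(s,a),(d,b)]);print(n,np.round(x*1000,1),np.round(np.array(r)*1000,1))
T("cock axis",c1(112,146),c4(373,470))
T("cock tip",c1(203,80),c4(238,525))
T("blue tab near? end top",c1(352,163),c4(137,240))
T("green A",c1(258,355),c4(160,160)); T("green B",c1(322,300),c4(226,145))
T("yellow top",c1(592,448),c3(618,165))
for n,A,B,fa,fb in [("Y",(200,335),(280,365),(475,70),(440,48)),("B",(268,242),(345,275),(375,102),(340,78)),("R",(335,158),(410,192),(268,130),(237,105)),("G",(397,80),(470,112),(155,160),(127,138))]:
    T(n+"A",c2(*A),c3(*fa));T(n+"B",c2(*B),c3(*fb))
print("rail foot",[np.round(onz(s,c2(*p),.02)*1000) for p in [(97,538),(222,605),(490,233)]])
print("rail strip R ends side",[np.round(onz(d,c3(*p),.062)*1000) for p in [(98,280),(513,155)]])
# dabba lid outer ellipses z ~.075+.01+raise
for n,p in [("blue",(348,222)),("green",(300,360)),("yellow",(592,520))]: print(n,np.round(onz(s,c1(*p),.09)*1000))
for n,p in [("blue",c4(110,303)),("green",c4(190,195)),("yellow",c3(620,222))]: print(n,np.round(onz(d,p,.09)*1000))
E
python3 m1.py
```

```text
cock axis [ 487.6 -314.1   91. ] [2.4 2.4]
cock tip [ 393.  -304.6   96.6] [0.4 0.4]
blue tab near? end top [ 467.7 -113.   146. ] [12.6 12.6]
green A [600.7 -42.2 117.5] [23.3 23.3]
green B [591.1 -52.8 143.8] [21.9 21.9]
yellow top [587.3 168.8 136.3] [3.8 3.8]
YA [603.9 318.7 126.8] [1.8 1.8]
YB [602.4 355.1 127.9] [3.9 3.9]
BA [538.9 318.3 126.4] [2.3 2.3]
BB [538.8 356.1 126.7] [3.3 3.3]
RA [475.3 320.9 127.4] [2.3 2.3]
RB [476.8 359.1 127.1] [3.4 3.4]
GA [411.5 323.3 128. ] [1.9 1.9]
GB [412.4 360.8 126.1] [3.6 3.6]
rail foot [array([653., 303.,  20.]), array([653., 368.,  20.]), array([378., 378.,  20.])]
rail strip R ends side [array([379., 335.,  62.]), array([635., 326.,  62.])]
blue [ 459. -113.   90.]
green [586. -53.  90.]
yellow [597. 180.  90.]
blue [ 468. -109.   90.]
green [600. -44.  90.]
yellow [606. 185.  90.]
```

Heights agree with the text: lever tops at about 127 mm, cock handle at about 95 mm. Clip choice:

| Colour | Scene pixel | Notes |
|---|---|---|
| Yellow | (393,310) | on the rail |
| Blue | (409,292) | on the rail |
| Green | (434,262) | on the rail |
| Red | (422,280) | rail clip, not needed |
| Red | (487,303) and (447,324) | look-alikes, not needed |

For the cock, the red bar is at scene (228,190); the red disc at (387,237) is a look-alike. The crops confirm this. First I lift clear and swing over.

Request:
{"name": "drive_tool", "arguments": {"motion": [[[0,0,5,0,0,0,8.5],[0,0,10,0,0,0,8.5],[0,0,13,0,0,0,8.5],[4,-3,13,0,0,0,8.5],[8,-6,13,0,0,0,8.5],[12,-9,13,0,0,0,8.5],[16,-13,13,0,0,0,8.5],[19,-17,13,0,0,0,8.5],[22,-21,13,0,0,0,8.5],[25,-25,13,0,0,0,8.5]]]}}

```text
time: 1.15
tool_pos: [0.3963, 0.3859, 0.3781]
tool_rot: [-0.0, 0.116, 0.993, -0.0]
ft_force: [1.0, 0.4, -0.1]
opening: 0.0849
```

Request:
{"name": "drive_tool", "arguments": {"motion": [[[1,-5,0,0,0,0,4],[2,-10,0,0,0,0,4],[3,-15,0,0,0,0,4],[3,-20,0,0,0,0,4],[3,-25,0,0,0,0,4],[3,-30,0,0,0,0,4],[3,-35,0,0,0,0,4],[3,-40,0,0,0,0,4],[3,-45,0,0,0,0,4],[3,-50,0,0,0,0,4]]]}}

```text
time: 2.15
tool_pos: [0.4247, -0.1113, 0.3783]
tool_rot: [0.0, 0.115, 0.993, 0.001]
ft_force: [1.8, 1.0, -0.1]
opening: 0.0399
```

```bash
python3 - <<'E'
from h import *
s=read_state();print(s['time'],s['tool_pos'],s['tool_rot'],s['joints'])
save("wrist","w1")
E
```

```text
2.15 [ 0.42471272 -0.11129519  0.3783091 ] [3.06886893e-04 1.15459879e-01 9.93311934e-01 5.69450838e-04] [-0.62929321 -0.11808825  0.71965081  1.81638972  0.07756462  1.41400587
  1.41416999]
```

View pics/w1.png

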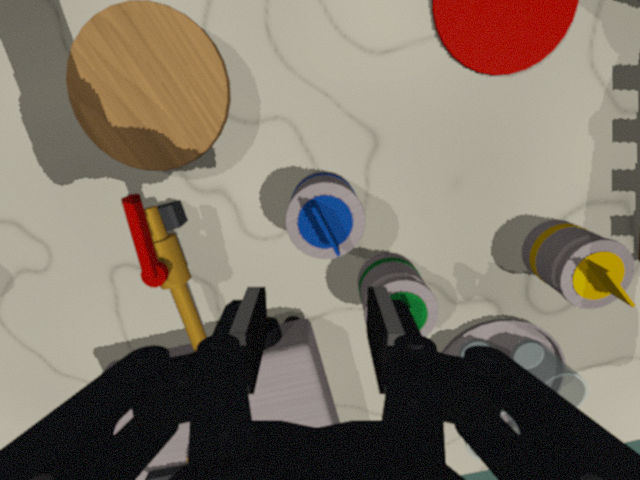

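```bash
python3 - <<'E'
from h import *
s=load("scene0");d=load("side0");w=load("w1")
c1=lambda u,v:(u/4+190,v/4+160)
c4=lambda u,v:(u/3+340,v/3+190)
print("axis",np.round(onz(w,(153,273),.104)*1000),"tip",np.round(onz(w,(131,200),.104)*1000))
for n,o in [("axis",[(s,c1(110,146)),(d,c4(375,470)),(w,(153,273))]),("tip",[(s,c1(200,80)),(d,c4(238,525)),(w,(131,200))])]:
    x,r=tri(o);print(n,np.round(x*1000,1),np.round(np.array(r)*1000,1))
print("stand",[np.round(onz(w,p,.05)*1000) for p in [(70,80),(228,95),(150,170),(142,2)]])
print("blue tab",[np.round(onz(w,p,.13)*1000) for p in [(302,200),(340,254)]], np.round(onz(w,(326,218),.09)*1000))
E
```

```text
axis [ 476. -309.  104.] tip [ 393. -303.  104.]
axis [ 485.  -316.5   90.3] [1.8 4.6 4.2]
tip [ 393.6 -305.8   97. ] [0.6 0.9 0.4]
stand [array([ 256., -349.,   50.]), array([ 312., -184.,   50.]), array([ 370., -296.,   50.]), array([ 202., -245.,   50.])]
blue tab [array([ 429., -126.,  130.]), array([ 492., -101.,  130.])] [ 462. -108.   90.]
```

Request:
{"name": "drive_tool", "arguments": {"motion": [[[0,-5,0,0,0,0.07,4],[-0.5,-10,-3,0,0,0.14,4],[-1,-15,-6,0,0,0.14,4],[-1.8,-19.5,-10,0,0,0.14,4],[-1.8,-19.5,-14,0,0,0.14,4],[-1.8,-19.5,-18,0,0,0.14,4],[-1.8,-19.5,-21,0,0,0.14,4],[-1.8,-19.5,-21,0,0,0.14,4],[-1.8,-19.5,-21,0,0,0.14,4],[-1.8,-19.5,-21,0,0,0.14,4]]]}}

```text
time: 3.2
tool_pos: [0.4089, -0.3049, 0.1704]
tool_rot: [0.002, 0.046, 0.999, -0.001]
ft_force: [0.2, -0.4, -0.9]
opening: 0.0403
```

```bash
python3 - <<'E'
from h import *
s=read_state();print(s['time'],s['tool_pos'],s['tool_rot'],s['joints'])
save("wrist","w2");save("scene","s2",(190,120,310,260),4)
E
```

```text
3.2 [ 0.40886435 -0.30494073  0.17039113] [ 1.83542112e-03  4.55178412e-02  9.98961658e-01 -6.03290940e-04] [-0.21972612  0.35151924  0.94867119  1.97635217 -0.34536076  0.97935891
  2.37540916]
```

View pics/w2.png

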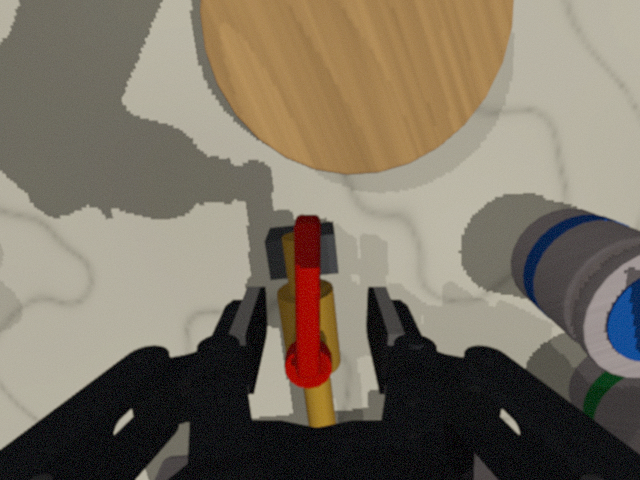

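View pics/s2.png

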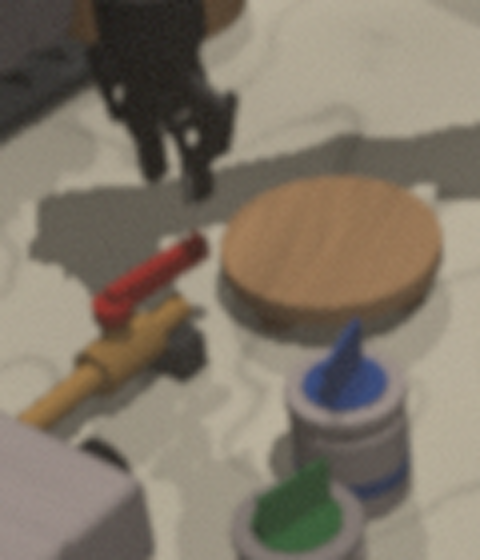

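```bash
python3 - <<'E'
from h import *
w=load("w2")
print([np.round(onz(w,p,.104)*1000) for p in [(308,364),(307,215),(308,300)]])
import itertools
x,r=tri([(load("w1"),(153,273)),(w,(308,364))]);print(x,r)
E
```

```text
[array([ 472., -315.,  104.]), array([ 384., -307.,  104.]), array([ 431., -311.,  104.])]
[ 0.48082771 -0.31591517  0.09110431] [np.float64(0.0005210921647811691), np.float64(0.0005210921647812172)]
```

Request:
{"name": "drive_tool", "arguments": {"motion": [[[0,-0.4,-2,0,0,0,4],[0,-0.4,-4,0,0,0,4],[0,-0.4,-6,0,0,0,4],[0,-0.4,-7.8,0,0,0,4],[0,-0.4,-7.8,0,0,0,2.4],[0,-0.4,-7.8,0,0,0,2.4],[0,-0.4,-7.8,0,0,0,2.4],[0,-0.4,-7.8,0,0,0,2.4],[0,-0.4,-7.8,0,0,0,2.4],[0,-0.4,-7.8,0,0,0,2.4]]]}}

```text
time: 4.3
tool_pos: [0.4077, -0.3083, 0.0907]
tool_rot: [0.0, 0.046, 0.999, -0.0]
ft_force: [0.8, -0.9, -0.2]
opening: 0.0241
```

```bash
python3 - <<'E'
import numpy as np
# arc: axis (47.8,-31.5), start r vec = (40.85-47.8, -30.9+31.5)
s=read=None
a=np.array([47.8,-31.5]);p=np.array([40.85,-30.9]);v=p-a
for th in [.14,.28,.42,.56,.7,.84,.98,1.12,1.26,1.4,1.5,1.57,1.62,1.66]:
    c,s=np.cos(-th),np.sin(-th);q=a+np.array([[c,-s],[s,c]])@v
    print(th,np.round(q-p,1))
from h import *
save("side","d3",(340,280,540,420),4)
E
```

```text
0.14 [0.2 1. ]
0.28 [0.4 1.9]
0.42 [0.8 2.8]
0.56 [1.4 3.6]
0.7 [2.  4.3]
0.84 [2.8 5. ]
0.98 [3.6 5.5]
1.12 [4.5 5.9]
1.26 [5.4 6.2]
1.4 [6.4 6.4]
1.5 [7.1 6.4]
1.57 [7.5 6.4]
1.62 [7.9 6.3]
1.66 [8.2 6.3]
```

View pics/d3.png

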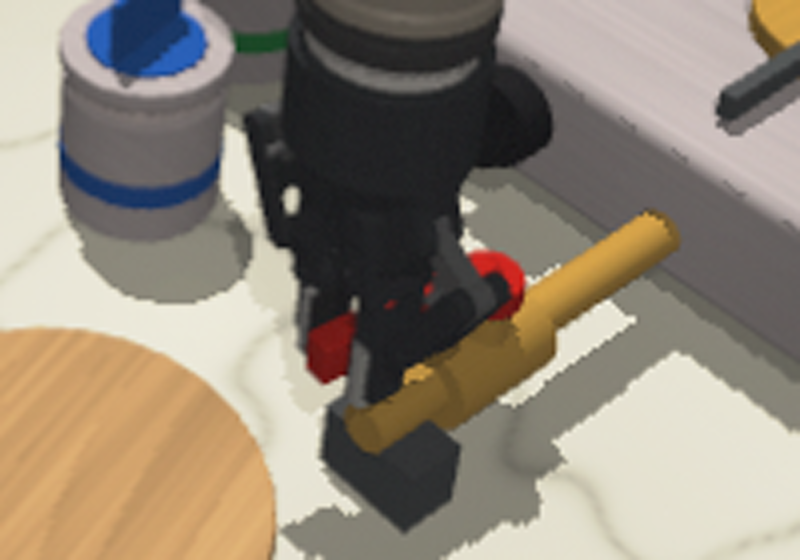

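Request:
{"name": "drive_tool", "arguments": {"motion": [[[0.2,1,0,0,0,-0.14,2.4],[0.4,1.9,0,0,0,-0.28,2.4],[0.8,2.8,0,0,0,-0.42,2.4],[1.4,3.6,0,0,0,-0.56,2.4],[2,4.3,0,0,0,-0.7,2.4],[2.8,5,0,0,0,-0.84,2.4],[3.6,5.5,0,0,0,-0.98,2.4],[4.5,5.9,0,0,0,-1.12,2.4],[5.4,6.2,0,0,0,-1.26,2.4],[6.4,6.4,0,0,0,-1.4,2.4]]]}}

```text
time: 5.35
tool_pos: [0.4702, -0.2436, 0.0901]
tool_rot: [-0.002, 0.681, 0.733, -0.0]
ft_force: [-3.1, 0.1, 2.2]
opening: 0.024
```

Request:
{"name": "drive_tool", "arguments": {"motion": [[[0.7,0,0,0,0,-0.1,2.4],[1.1,0,0,0,0,-0.17,2.4],[1.3,0,0,0,0,-0.17,2.4],[1.5,0,0,0,0,-0.17,2.4],[1.6,0,0,0,0,-0.17,2.4],[1.7,0,0,0,0,-0.17,2.4],[1.8,0,0,0,0,-0.17,2.4],[1.9,0,0,0,0,-0.17,2.4],[2,0,0,0,0,-0.17,2.4],[2,0,0,0,0,-0.17,2.4]]]}}

```text
time: 6.35
tool_pos: [0.4859, -0.2435, 0.0895]
tool_rot: [-0.005, 0.739, 0.674, -0.002]
ft_force: [-11.3, 3.0, 4.1]
opening: 0.0239
```

```bash
python3 - <<'E'
from h import *
s=read_state();print(s['tool_pos'],s['tool_rot'],s['ft_force'],s['torque'])
save("wrist","w4");
E
```

```text
[ 0.48594479 -0.24354966  0.089492  ] [-0.00465308  0.73881696  0.67388768 -0.00180335] [-11.28931481   2.98362282   4.06135264] [0.69646951 2.37943219 0.10145346]
```

View pics/w4.png

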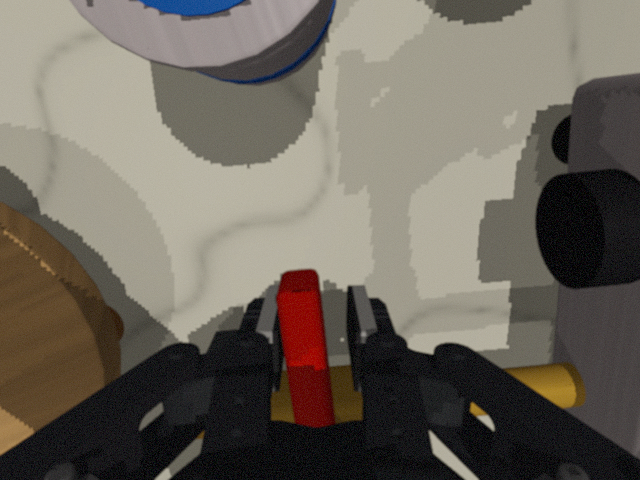

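Request:
{"name": "drive_tool", "arguments": {"motion": [[[-0.8,0,0,0,0,0,4],[-0.8,0,0,0,0,0,4],[-0.8,0,0,0,0,0,4],[-0.8,0,3,0,0,0,4],[-0.8,0,7,0,0,0,4],[-0.8,2,12,0,0,0,4],[-0.8,4,17,0,0,0,2],[-0.8,6,20,0,0,0,0],[-0.8,7,20,0,0,0,0],[-0.8,7,20,0,0,0,0]]]}}

```text
time: 7.4
tool_pos: [0.4852, -0.1726, 0.2917]
tool_rot: [0.001, 0.737, 0.676, 0.002]
ft_force: [0.3, 1.0, -0.9]
opening: 0.0002
```

```bash
python3 - <<'E'
from h import *
s=read_state();print(s['tool_pos'],s['tool_rot'],s['ft_force'],s['joints'])
save("wrist","w5");save("side","d5");save("scene","s5")
E
```

```text
[ 0.48523554 -0.17256532  0.29170042] [0.00087444 0.7369443  0.67594926 0.00222283] [ 0.33014724  1.02369903 -0.90315704] [-0.83340339  0.43342399  1.4410606   1.81810485 -0.45237963  1.29018006
  0.64085429]
```

View pics/w5.png

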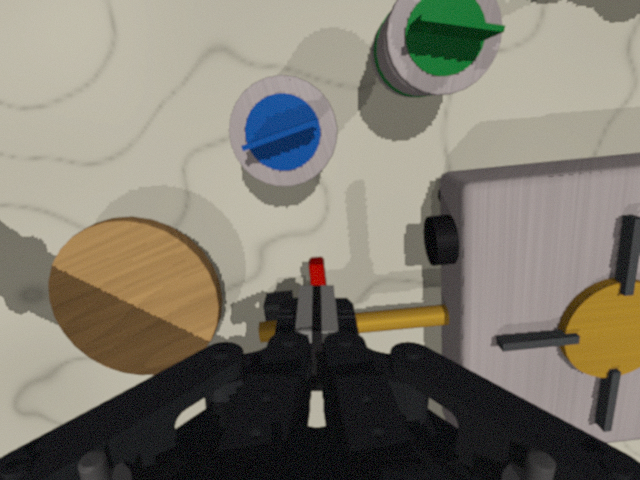

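View pics/d5.png

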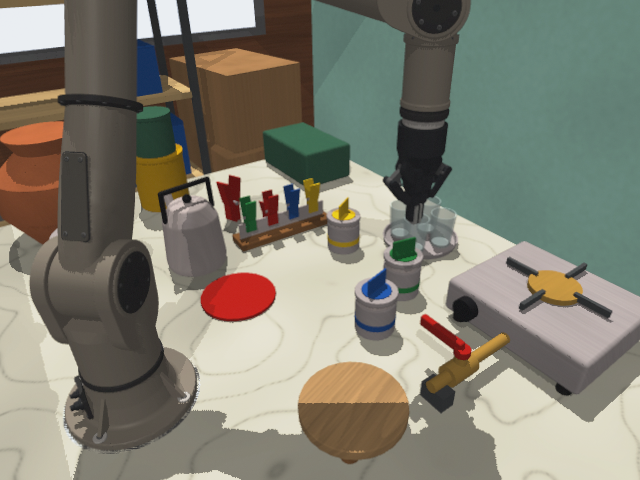

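```bash
python3 - <<'E'
from h import *
d=load("d5")
a=onz(d,(463,350),.104);b=onz(d,(423,319),.104);print(a,b,np.degrees(np.arctan2(*(b-a)[1::-1])))
crop("w5",(210,0,530,210),2.5,"c5");crop("w1",(270,150,460,350),4,"c6")
crop("d5",(340,190,440,330),5,"c7")
crop("s5",(220,180,380,340),4,"c8")
E
```

```text
[ 0.47003995 -0.3274884   0.104     ] [ 0.47104266 -0.23355163  0.104     ] 89.38842932276555
```

View pics/c5.png

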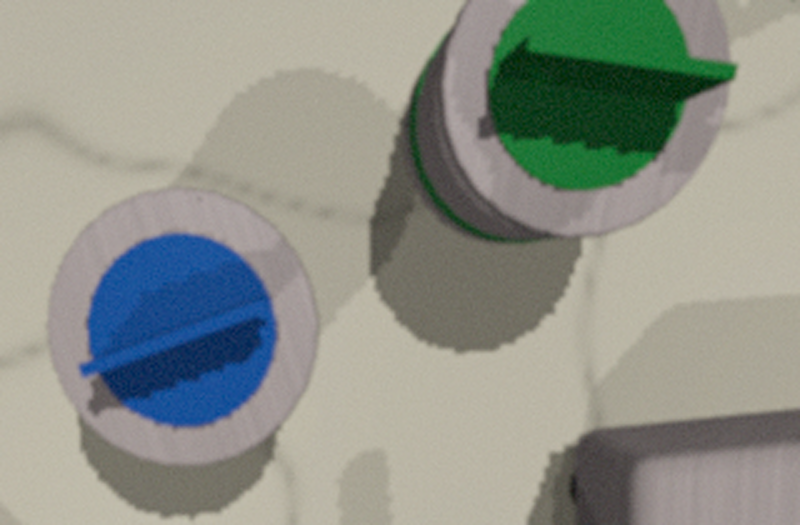

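View pics/c7.png

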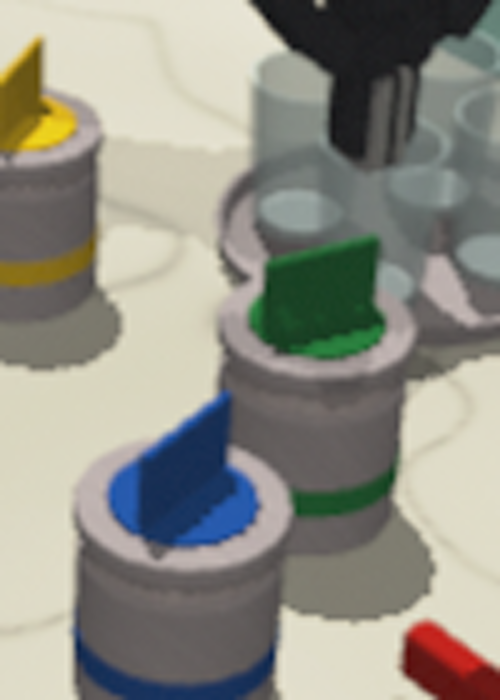

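View pics/c8.png

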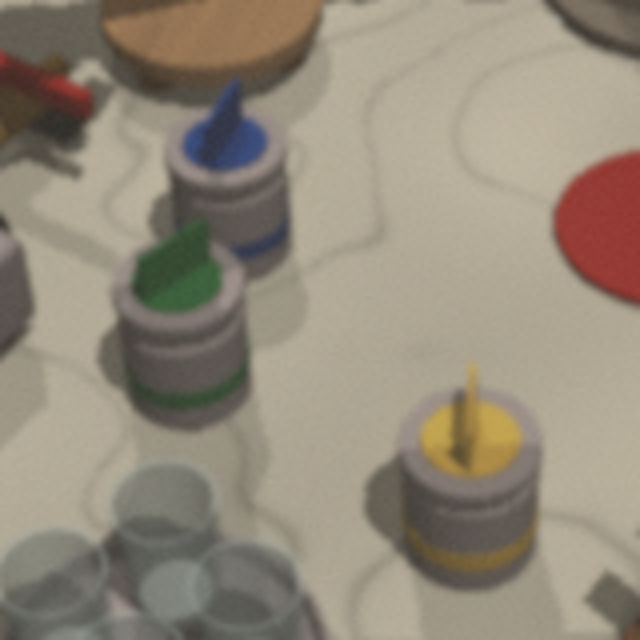

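```bash
cat > m2.py <<'E'
from h import *
s=load("s5");d=load("d5");w=load("w5")
C7=lambda u,v:(d,(u/5+340,v/5+190)); C5=lambda u,v:(w,(u/2.5+210,v/2.5)); C8=lambda u,v:(s,(u/4+220,v/4+180))
def T(n,*o):
    x,r=tri(o);print(n,np.round(x*1000,1),np.round(np.array(r)*1000,1));return x
def tab(n,a,b):
    m=(a+b)/2;print(n,"mid",np.round(m*1000,1),"len",np.linalg.norm(a-b)*1000,"yaw deg",np.degrees(np.arctan2(*(b-a)[1::-1])))
a=T("bL",C7(143,463),C5(83,370),C8(203,158));b=T("bR",C7(228,398),C5(265,303));tab("blue",a,b)
a=T("gL",C7(268,266),C5(522,45));b=T("gR",C7(378,240),C5(735,70));tab("green",a,b)
T("y",C7(40,40),C8(473,368))
print("handle",[onz(w,p,.104).round(3) for p in [(317,258)]],"pipe",[onz(w,p,.05).round(3) for p in [(262,330),(445,314)]])
E
python3 m2.py
```

```text
bL [ 454.8 -113.5  101.7] [16.7 23.1 29.1]
bR [ 491.9 -104.1  129.6] [0.8 0.8]
blue mid [ 473.4 -108.8  115.6] len 47.35662353816407 yaw deg 14.175780645261431
gL [565.1 -44.5 134.1] [1.3 1.3]
gR [622.5 -53.6 131.1] [0.4 0.4]
green mid [593.8 -49.  132.6] len 58.20579510432829 yaw deg -8.99440793020094
y [598.5 172.2 146.6] [7.7 7.7]
handle [array([ 0.483, -0.217,  0.104])] pipe [array([ 0.416, -0.313,  0.05 ]), array([ 0.611, -0.311,  0.05 ])]
```

```bash
cat >> m2.py <<'E'
print()
a=T("bL",C7(143,463),C5(83,370));tab("blue",a,np.array([.4919,-.1041,.1296]))
E
python3 m2.py | tail -2
```

```text
bL [ 437.6 -118.1  129.7] [0.4 0.4]
blue mid [ 464.8 -111.1  129.7] len 56.02473522979494 yaw deg 14.432444928253755
```

Request:
{"name": "drive_tool", "arguments": {"motion": [[[-0.5,1.5,0,0,0,0.15,0],[-1,3,0,0,0,0.3,0],[-1.5,4.5,-1,0,0,0.45,0],[-2,6.2,-2,0,0,0.6,0],[-2,6.2,-4,0,0,0.75,0],[-2,6.2,-6,0,0,0.9,0],[-2,6.2,-8,0,0,1.05,0],[-2,6.2,-10,0,0,1.2,0],[-2,6.2,-11.5,0,0,1.35,0],[-2,6.2,-12.5,0,0,1.5,0]]]}}

```text
time: 8.55
tool_pos: [0.4619, -0.1134, 0.1632]
tool_rot: [-0.002, 0.079, 0.997, -0.001]
ft_force: [0.6, -0.2, -0.2]
opening: -0.0001
```

```bash
python3 - <<'E'
from h import *
s=read_state();print(s['tool_pos'],s['tool_rot'],s['ft_force'],s['joints'])
save("side","d6",(320,180,480,330),4)
E
```

```text
[ 0.46191527 -0.11342984  0.16322729] [-1.79735670e-03  7.90480367e-02  9.96868942e-01 -6.99356605e-04] [ 0.6332198  -0.23193038 -0.19412439] [-0.68511461  0.294917    0.98336537  2.05386208 -0.30025758  0.94614472
  1.87019226]
```

View pics/d6.png

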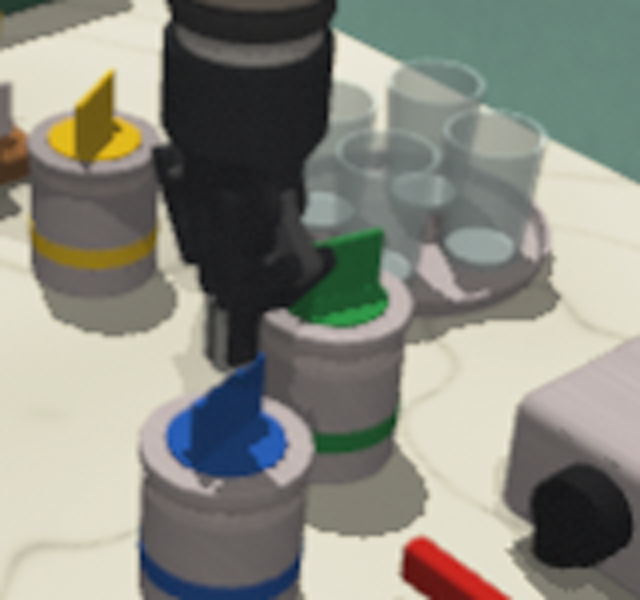

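```bash
python3 - <<'E'
from h import *
d=load("d6")
p=proj(d,[[.462,-.1134,.146],[.4648,-.111,.13],[.43765,-.1181,.1297],[.492,-.1041,.13]]);print((p-[320,180])*4)
E
```

```text
[[228.03202975 360.46057612]
 [227.77733565 383.10277586]
 [193.54121779 410.34991332]
 [261.00548362 357.54957229]]
```

Request:
{"name": "drive_tool", "arguments": {"motion": [[[0.3,0.2,-0.5,0,0,0,0],[0.3,0.2,-1,0,0,0,0],[0.3,0.2,-1.5,0,0,0,0],[0.3,0.2,-1.8,0,0,0,0],[0.3,0.2,-2.1,0,0,0,0],[0.3,0.2,-2.4,0,0,0,0],[0.3,0.2,-2.6,0,0,0,0],[0.3,0.2,-2.7,0,0,0,0],[0.3,0.2,-2.7,0,0,0,0],[0.3,0.2,-2.7,0,0,0,0]]]}}

```text
time: 9.6
tool_pos: [0.4669, -0.1106, 0.139]
tool_rot: [0.0, 0.081, 0.997, -0.0]
ft_force: [-1.3, 0.7, 5.7]
opening: 0.0002
```

Request:
{"name": "drive_tool", "arguments": {"motion": [[[0,0,-0.2,0,0,0,0],[0,0,-0.4,0,0,0,0],[0,0,-0.6,0,0,0,0],[0,0,-0.7,0,0,0,0],[0,0,-0.8,0,0,0,0],[0,0,-0.8,0,0,0,0],[0,0,-0.8,0,0,0,0],[0,0,-0.8,0,0,0,0],[0,0,-0.8,0,0,0,0],[0,0,-0.8,0,0,0,0]]]}}

```text
time: 10.6
tool_pos: [0.4691, -0.1114, 0.138]
tool_rot: [0.001, 0.082, 0.997, 0.003]
ft_force: [-19.4, 5.6, 71.1]
opening: 0.0003
```

Request:
{"name": "drive_tool", "arguments": {"motion": [[[0,0,0.5,0,0,0,0],[0,0,2,0,0,0,0],[0,0,4.5,0,0,0,0],[0,0,6,0,0,0,0],[4,2,6,0,0,0,0],[8,4,6,0,0,0,0],[12.9,6.2,6,0,0,0,0],[12.9,6.2,5,0,0,0,0],[12.9,6.2,4,0,0,0,0],[12.9,6.2,4,0,0,0,0]]]}}

```text
time: 11.6
tool_pos: [0.593, -0.0488, 0.1685]
tool_rot: [-0.002, 0.082, 0.997, -0.001]
ft_force: [-1.2, -0.2, -0.5]
opening: 0.0001
```

```bash
python3 - <<'E'
from h import *
s=read_state();print(s['tool_pos'],s['tool_rot'],s['ft_force'],s['joints'])
save("side","d7");save("scene","s7");crop("side7" if 0 else "d7",(320,180,480,330),5,"c9");crop("s7",(220,170,380,340),4,"c10")
p=proj(load("s7"),[[.5938,-.049,.1326],[.4648,-.111,.122]]);print(p,(p-[220,170])*4)
p=proj(load("d7"),[[.5938,-.049,.1326],[.4648,-.111,.122]]);print(p,(p-[320,180])*5)
E
```

```text
[ 0.59304438 -0.04883758  0.16846708] [-2.20251631e-03  8.15498950e-02  9.96666694e-01 -5.15193592e-04] [-1.24947818 -0.1607371  -0.49587808] [-0.63255048  0.52062963  0.8767332   1.77456445 -0.45044113  1.0658168
  1.81273558]
[[262.72156588 240.42834945]
 [275.34545674 208.08495754]] [[170.88626352 281.7133978 ]
 [221.38182696 152.33983015]]
[[404.31519133 240.58836315]
 [376.75843684 279.09922928]] [[421.57595665 302.94181576]
 [283.79218418 495.49614638]]
```

View pics/c9.png

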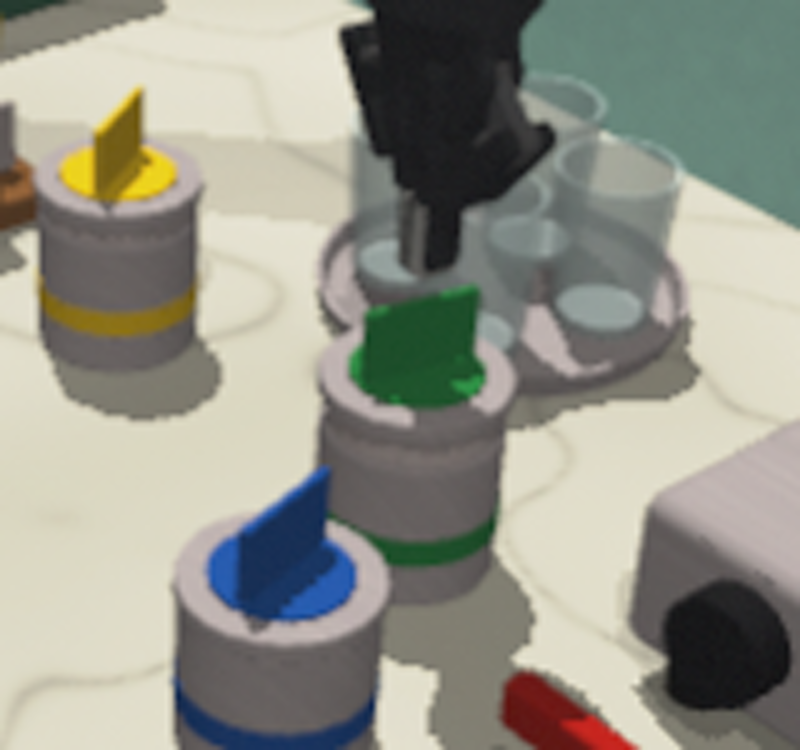

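View pics/c10.png

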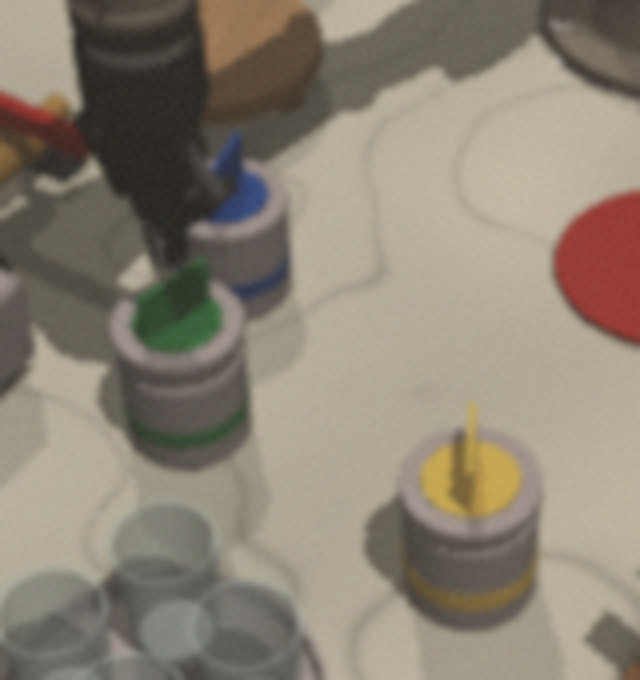

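Request:
{"name": "drive_tool", "arguments": {"motion": [[[0.1,0,-0.6,0,0,0,0],[0.1,0,-1.2,0,0,0,0],[0.1,0,-1.6,0,0,0,0],[0.1,0,-2,0,0,0,0],[0.1,0,-2.3,0,0,0,0],[0.1,0,-2.6,0,0,0,0],[0.1,0,-2.9,0,0,0,0],[0.1,0,-3.1,0,0,0,0],[0.1,0,-3.3,0,0,0,0],[0.1,0,-3.4,0,0,0,0]]]}}

```text
time: 12.7
tool_pos: [0.5965, -0.0485, 0.1388]
tool_rot: [-0.0, 0.081, 0.997, 0.001]
ft_force: [-6.5, 1.5, 21.2]
opening: -0.0001
```

Request:
{"name": "drive_tool", "arguments": {"motion": [[[0,0,0,0,0,0,0],[0,0,-0.1,0,0,0,0],[0,0,-0.1,0,0,0,0],[0,0,-0.2,0,0,0,0],[0,0,-0.2,0,0,0,0],[0,0,-0.3,0,0,0,0],[0,0,-0.3,0,0,0,0],[0,0,-0.3,0,0,0,0],[0,0,-0.3,0,0,0,0],[0,0,-0.3,0,0,0,0]]]}}

```text
time: 13.7
tool_pos: [0.5974, -0.0489, 0.1387]
tool_rot: [0.001, 0.081, 0.997, 0.002]
ft_force: [-9.8, 2.5, 31.6]
opening: 0.0
```

Request:
{"name": "drive_tool", "arguments": {"motion": [[[0,0,1,0,0,0,0],[0,0,4,0,0,0,0],[0,0,8,0,0,0,0],[0,4,12,0,0,0,0],[1,8,14,0,0,0,0],[1,12,14,0,0,0,0],[1,16,14,0,0,0,0],[2,20,14,0,0,0,0],[3,22,14,0,0,0,0],[3,22,14,0,0,0,0]]]}}

```text
time: 14.7
tool_pos: [0.6266, 0.1774, 0.2721]
tool_rot: [-0.0, 0.077, 0.997, 0.001]
ft_force: [0.4, 0.4, -0.1]
opening: 0.0001
```

```bash
python3 - <<'E'
from h import *
s=read_state();print(s['tool_pos'],s['tool_rot'],s['ft_force'],s['joints'])
save("wrist","w8");save("side","d8");save("scene","s8")
crop("d8",(310,180,430,300),5,"c11")
E
```

```text
[0.62663971 0.17743728 0.27205484] [-2.61903147e-04  7.69664345e-02  9.97033517e-01  5.14905011e-04] [ 0.37928063  0.42727855 -0.09432476] [-0.9405328   0.52427026  0.89183924  1.51823398 -0.41744188  1.29946413
  1.41513115]
```

View pics/w8.png

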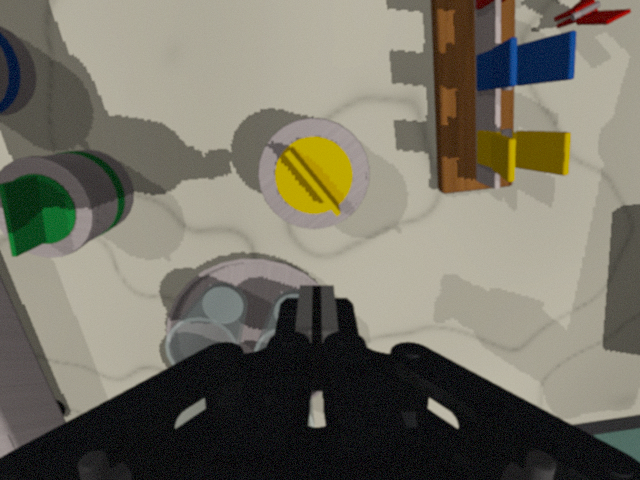

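View pics/c11.png

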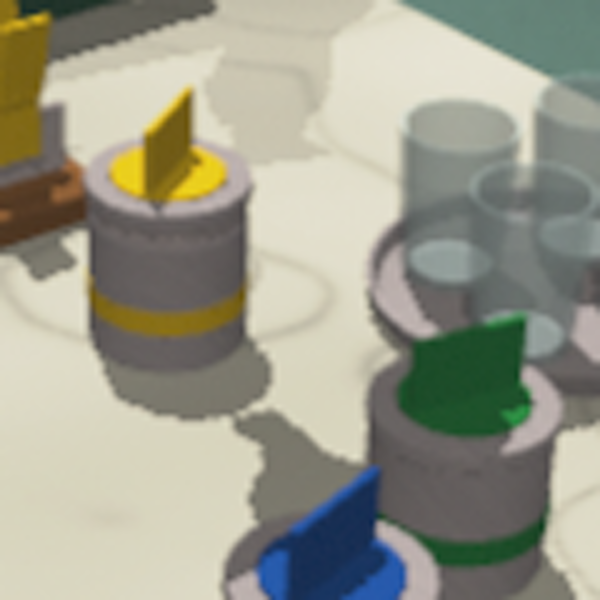

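```bash
python3 - <<'E'
from h import *
crop("w8",(250,110,380,240),5,"c12")
E
```

```text
(no output)
```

View pics/c12.png

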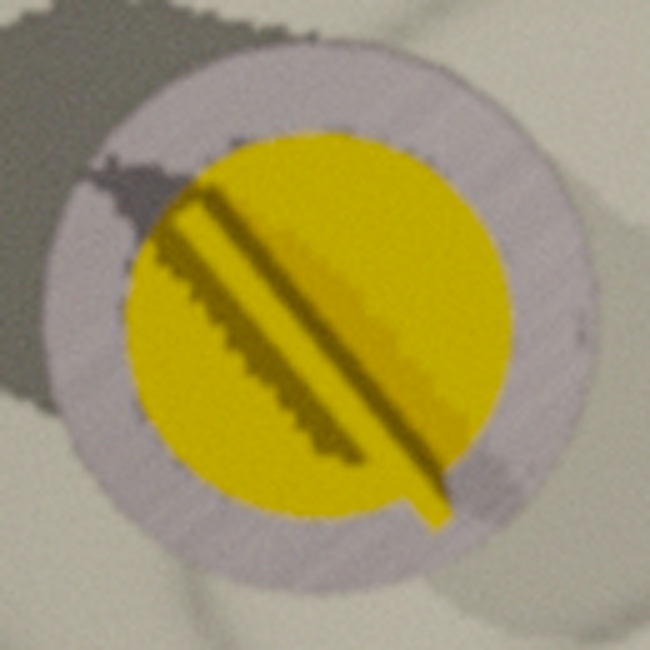

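```bash
python3 - <<'E'
from h import *
w=load("w8");d=load("d8")
W=lambda u,v:(w,(u/5+250,v/5+110));D=lambda u,v:(d,(u/5+310,v/5+180))
a,r=tri([W(190,207),D(149,130)]);b,q=tri([W(437,515),D(190,92)]);print(a,r,b,q,(a+b)/2,np.linalg.norm(a-b),np.degrees(np.arctan2(*(b-a)[1::-1])))
E
```

```text
[0.57590979 0.16584906 0.13138113] [np.float64(0.001672321848024745), np.float64(0.0016723218480246102)] [0.62344641 0.19347567 0.12713476] [np.float64(0.0006684023670227232), np.float64(0.0006684023670228078)] [0.5996781  0.17966236 0.12925795] 0.05514518753153604 30.163646635745888
```

Request:
{"name": "drive_tool", "arguments": {"motion": [[[-2.7,0.2,-3,0,0,0,0],[-2.7,0.2,-6,0,0,0,0],[-2.7,0.2,-9,0,0,0,0],[-2.7,0.2,-11,0,0,0,0],[-2.7,0.2,-12,0,0,0,0],[-2.7,0.2,-12.4,0,0,0,0],[-2.7,0.2,-12.8,0,0,0,0],[-2.7,0.2,-13.2,0,0,0,0],[-2.7,0.2,-13.5,0,0,0,0],[-2.7,0.2,-13.7,0,0,0,0]]]}}

```text
time: 15.85
tool_pos: [0.5994, 0.1722, 0.1388]
tool_rot: [-0.0, 0.081, 0.997, 0.0]
ft_force: [-7.8, -1.8, 17.9]
opening: -0.0
```

Request:
{"name": "drive_tool", "arguments": {"motion": [[[0,0,0,0,0,0,0],[0,0,-0.1,0,0,0,0],[0,0,-0.1,0,0,0,0],[0,0,-0.2,0,0,0,0],[0,0,-0.2,0,0,0,0],[0,0,-0.3,0,0,0,0],[0,0,-0.3,0,0,0,0],[0,0,-0.3,0,0,0,0],[0,0,-0.3,0,0,0,0],[0,0,-0.3,0,0,0,0]]]}}

```text
time: 16.85
tool_pos: [0.6002, 0.1722, 0.1388]
tool_rot: [0.0, 0.082, 0.997, 0.001]
ft_force: [-9.4, -1.3, 23.8]
opening: 0.0
```

Request:
{"name": "drive_tool", "arguments": {"motion": [[[0,0,1,0,0,0,0],[0,0,4,0,0,0,0],[0,0,8,0,0,0,0],[0,2,12,0,0,0,4],[0,5,14,0,0,0.05,8.5],[0,8,14,0,0,0.1,8.5],[1,11,14,0,0,0.15,8.5],[2,14,14,0,0,0.15,8.5],[3,16,14,0,0,0.15,8.5],[3,16,14,0,0,0.15,8.5]]]}}

```text
time: 17.85
tool_pos: [0.6289, 0.3387, 0.2713]
tool_rot: [-0.001, 0.003, 1.0, 0.0]
ft_force: [-0.8, -0.1, -0.5]
opening: 0.0849
```

```bash
python3 - <<'E'
from h import *
s=read_state();print(s['tool_pos'],s['tool_rot'],s['ft_force'],s['joints'])
save("wrist","w9");save("side","d9");save("scene","s9")
crop("s9",(220,160,400,340),4,"c13")
E
```

```text
[0.62894243 0.33874209 0.27134582] [-5.35486607e-04  2.65994394e-03  9.99996252e-01  3.65716567e-04] [-0.82586896 -0.06983018 -0.53936843] [-1.03897796  0.6282113   0.81335253  1.34256482 -0.45299875  1.35983127
  1.33619432]
```

View pics/w9.png

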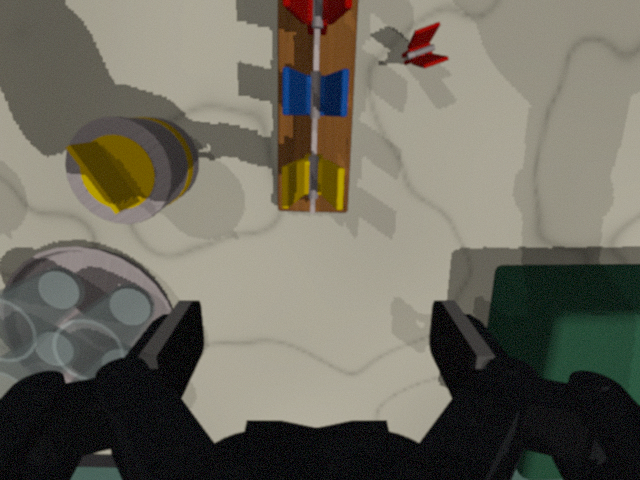

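View pics/c13.png

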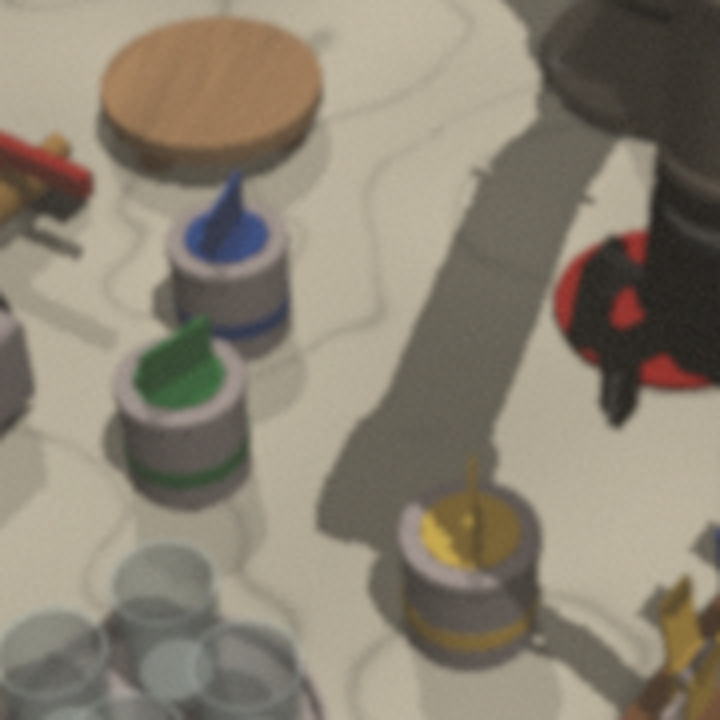

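```bash
python3 - <<'E'
from h import *
crop("w9",(260,0,380,240),3.2,"c14")
E
```

```text
(no output)
```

View pics/c14.png

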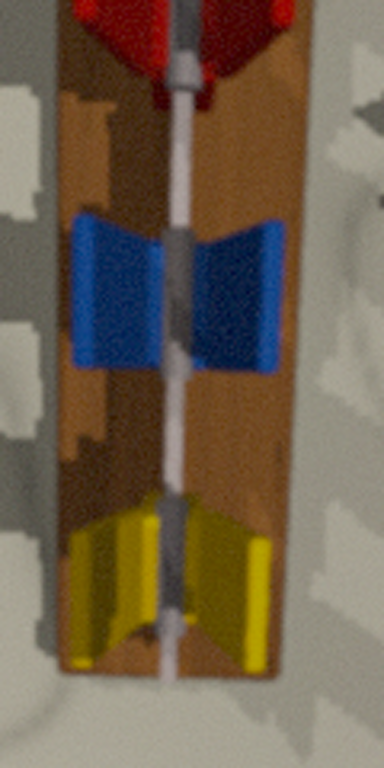

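```bash
python3 - <<'E'
from h import *
w=load("w9");W=lambda u,v:(u/3.2+260,v/3.2)
a=onz(w,W(183,110),.062);b=onz(w,W(168,675),.062);print("strip",a,b,np.degrees(np.arctan2(*(b-a)[1::-1])))
for n,l,r in [("Y",(81,600),(258,604)),("B",(85,290),(272,297))]:
    p=onz(w,W(*l),.128);q=onz(w,W(*r),.128);print(n,(p+q)/2,np.linalg.norm(p-q),np.degrees(np.arctan2(*(q-p)[1::-1])))
for n,l,r in [("Yl",(72,530),(76,668)),("Yr",(256,538),(256,670)),("Bl",(85,213),(80,365)),("Br",(275,222),(268,372))]:
    p=onz(w,W(*l),.128);q=onz(w,W(*r),.128);print(n,p,q,np.degrees(np.arctan2(*(q-p)[1::-1])))
# tool y axis
print(q2R(read_state()['tool_rot'])[:,1])
E
```

```text
strip [0.49506716 0.34056011 0.062     ] [0.6370818  0.33606267 0.062     ] -1.8138837163791215
Y [0.60443779 0.33708146 0.128     ] 0.038513974857278886 88.48270827320746
B [0.54089608 0.33927166 0.128     ] 0.03806975568467581 87.78405019074962
Yl [0.58877038 0.31629307 0.128     ] [0.61910889 0.31633348 0.128     ] 0.07630356335527153
Yr [0.59061964 0.35569612 0.128     ] [0.61971043 0.35610512 0.128     ] 0.8054905770038886
Bl [0.52552986 0.32059583 0.128     ] [0.55483601 0.31886818 0.128     ] -3.373788050499989
Br [0.52733341 0.35865857 0.128     ] [0.55635781 0.35771148 0.128     ] -1.8689514680978445
[ 0.01275556  0.99991752 -0.00149905]
```

Request:
{"name": "drive_tool", "arguments": {"motion": [[[-1,-0.1,-3,0,0,-0.02,8.5],[-2.45,-0.15,-6,0,0,-0.02,8.5],[-2.45,-0.15,-8,0,0,-0.02,8.5],[-2.45,-0.15,-8,0,0,-0.02,8.5],[-2.45,-0.15,-8,0,0,-0.02,8.5],[-2.45,-0.15,-8,0,0,-0.02,8.5],[-2.45,-0.15,-8,0,0,-0.02,8.5],[-2.45,-0.15,-8,0,0,-0.02,8.5],[-2.45,-0.15,-8,0,0,-0.02,8.5],[-2.45,-0.15,-8,0,0,-0.02,8.5]]]}}

```text
time: 19.0
tool_pos: [0.605, 0.3323, 0.1936]
tool_rot: [0.0, 0.016, 1.0, 0.0]
ft_force: [-0.2, 0.3, 0.1]
opening: 0.085
```

```bash
python3 - <<'E'
from h import *
s=read_state();print(s['tool_pos'],s['tool_rot'],s['ft_force'],s['joints'])
save("wrist","w10");save("side","d10",(200,130,380,290),4)
E
```

```text
[0.60500571 0.33234755 0.19357546] [1.60637996e-04 1.58133425e-02 9.99874937e-01 1.52408001e-04] [-0.17419741  0.33765534  0.12287274] [-1.07634814  0.6419713   0.79977899  1.5059765  -0.47956158  1.19731015
  1.33951974]
```

View pics/w10.png

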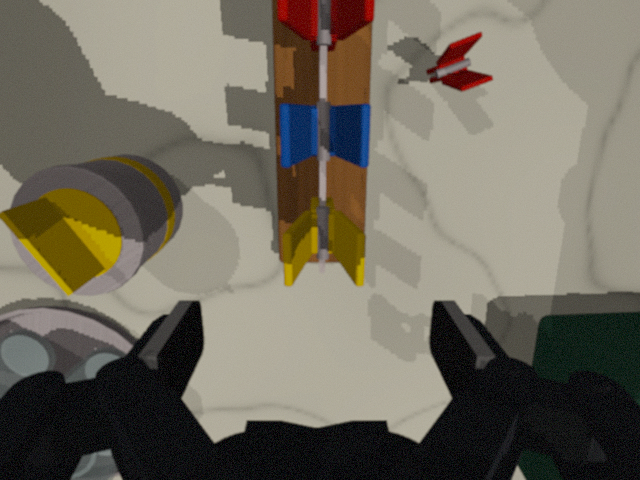

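View pics/d10.png

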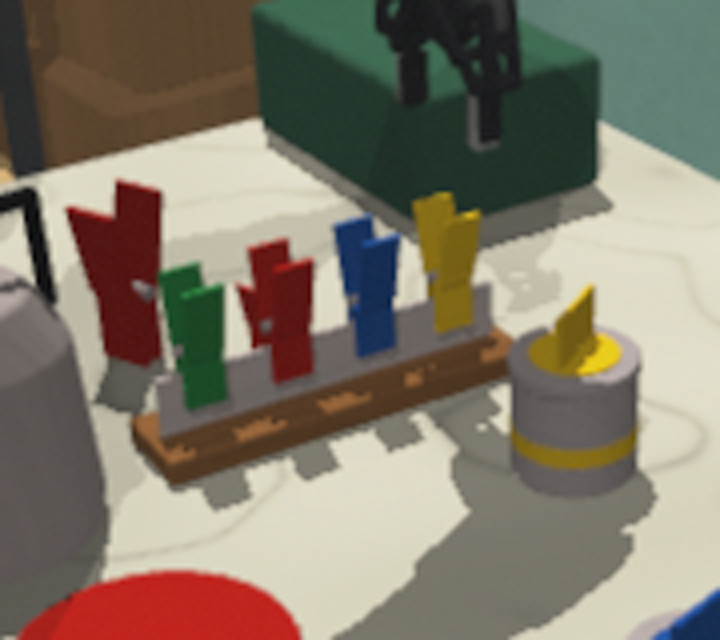

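```bash
python3 - <<'E'
from h import *
crop("w10",(260,80,390,300),3.5,"c15")
E
```

```text
(no output)
```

View pics/c15.png

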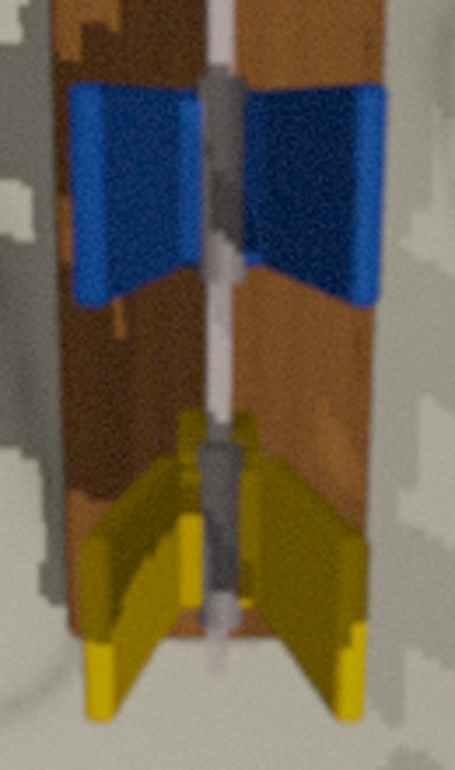

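```bash
cat > m3.py <<'E'
from h import *
def rect(f,Wf,pts,z):
    P=np.array([onz(f,Wf(*p),z) for p in pts]); return P
w=load("w10");W=lambda u,v:(u/3.5+260,v/3.5+80)
for n,L,R in [("Y",[(96,537),(101,718)],[(351,537),(349,718)]),("B",[(88,86),(91,303)],[(371,86),(363,303)])]:
    P=rect(w,W,L+R,.128);print(n,P.mean(0),"x span",P[1]-P[0],P[3]-P[2],"w",np.linalg.norm(P[0]-P[2]),np.linalg.norm(P[1]-P[3]))
E
python3 m3.py
```

```text
Y [0.6041838  0.33683733 0.128     ] x span [ 2.89344803e-02 -7.23092815e-04 -2.77555756e-17] [ 0.02896489 -0.00019557  0.        ] w 0.0373580558360368 0.037886252492538165
B [0.54116564 0.33887748 0.128     ] x span [ 0.02885539 -0.00107389  0.        ] [ 0.0288755  -0.00094662  0.        ] w 0.03776990166572148 0.03789770555165754
```

Request:
{"name": "drive_tool", "arguments": {"motion": [[[-0.1,0.5,-2,0,0,0,8.5],[-0.1,0.5,-4,0,0,0,8.5],[-0.1,0.5,-6,0,0,0,8.5],[-0.1,0.5,-7.5,0,0,0,8.5],[-0.1,0.5,-8.3,0,0,0,8.5],[-0.1,0.5,-8.3,0,0,0,8.5],[-0.1,0.5,-8.3,0,0,0,6],[-0.1,0.5,-8.3,0,0,0,5],[-0.1,0.5,-8.3,0,0,0,5],[-0.1,0.5,-8.3,0,0,0,5]]], "grip_force": 30}}

```text
time: 20.1
tool_pos: [0.6042, 0.3374, 0.111]
tool_rot: [0.0, 0.016, 1.0, 0.0]
ft_force: [-0.2, 0.6, 1.1]
opening: 0.0501
```

Request:
{"name": "drive_tool", "arguments": {"motion": [[[0,0,0,0,0,0,4],[0,0,0,0,0,0,3.5],[0,0,0,0,0,0,3],[0,0,0,0,0,0,2.5],[0,0,0,0,0,0,2],[0,0,0,0,0,0,1.5],[0,0,0,0,0,0,1.5],[0,0,0,0,0,0,1.5],[0,0,0,0,0,0,1.5],[0,0,0,0,0,0,1.5]]], "grip_force": 30}}

```text
time: 21.1
tool_pos: [0.6039, 0.3373, 0.1104]
tool_rot: [0.0, 0.016, 1.0, 0.0]
ft_force: [0.3, 0.3, -0.6]
opening: 0.022
```

```bash
python3 - <<'E'
from h import *
s=read_state();print(s['tool_pos'],s['tool_rot'],s['ft_force'],s['opening'])
save("wrist","w11");save("side","d11",(220,130,380,270),5)
E
```

```text
[0.60390148 0.33730478 0.11037739] [1.45614371e-05 1.58421453e-02 9.99874502e-01 7.86429593e-05] [ 0.32516546  0.33004876 -0.60449561] 0.022041005244677142
```

View pics/w11.png

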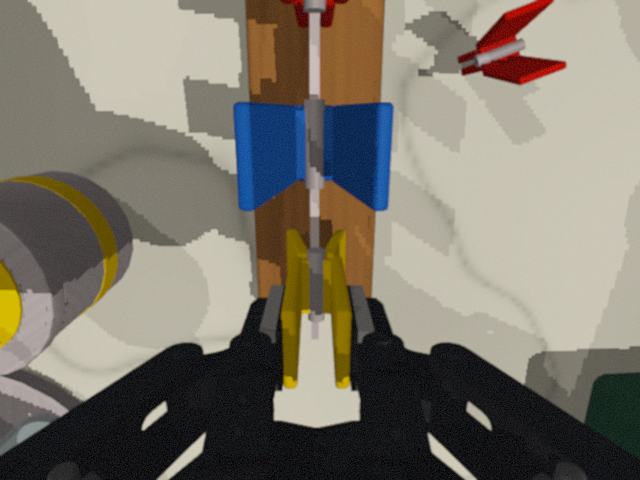

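View pics/d11.png

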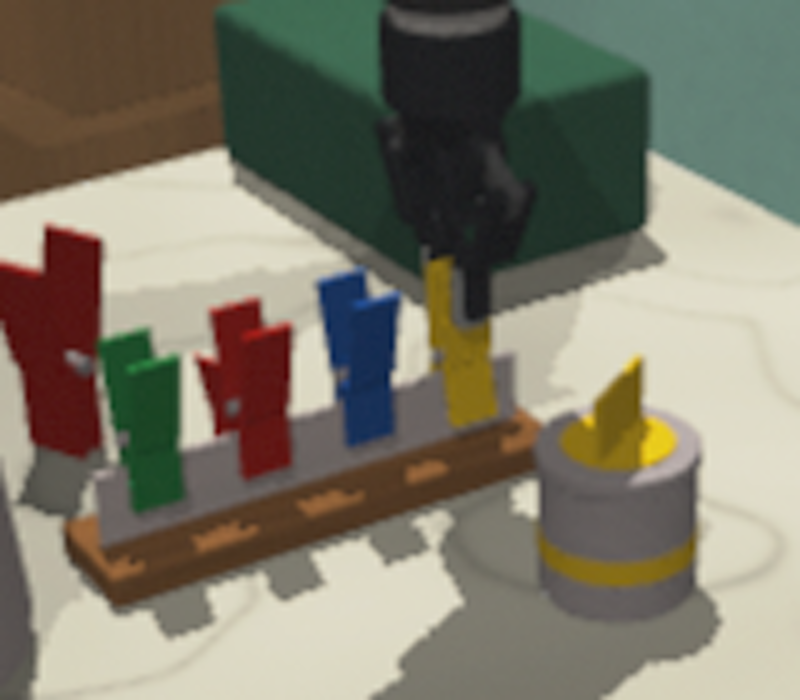

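Request:
{"name": "drive_tool", "arguments": {"motion": [[[0,0,1,0,0,0,1.5],[0,0,2.5,0,0,0,1.5],[0,0,5,0,0,0,1.5],[0,0,8,0,0,0,1.5],[0,0,11,0,0,0,1.5],[0,0,13,0,0,0,1.5],[0,0,13,0,0,0,1.5],[0,0,13,0,0,0,1.5],[0,0,13,0,0,0,1.5],[0,0,13,0,0,0,1.5]]]}}

```text
time: 22.2
tool_pos: [0.6031, 0.3372, 0.239]
tool_rot: [-0.001, 0.016, 1.0, -0.001]
ft_force: [0.1, -0.4, -1.8]
opening: 0.0223
```

```bash
python3 - <<'E'
from h import *
s=read_state();print(s['tool_pos'],s['tool_rot'],s['ft_force'],s['opening'])
save("wrist","w12");save("side","d12",(220,70,380,270),4);save("scene","s12",(270,200,470,370),4)
E
```

```text
[0.60313217 0.33718516 0.23897839] [-1.03597192e-03  1.58242278e-02  9.99874112e-01 -5.29861175e-04] [ 0.08850079 -0.3633429  -1.75999761] 0.022327947187427907
```

View pics/w12.png

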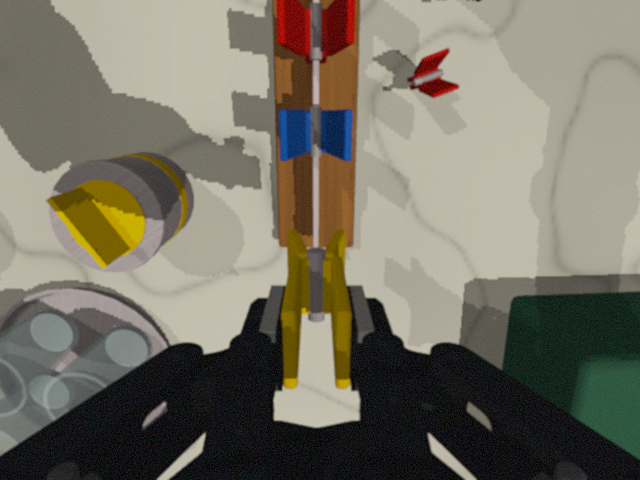

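View pics/d12.png

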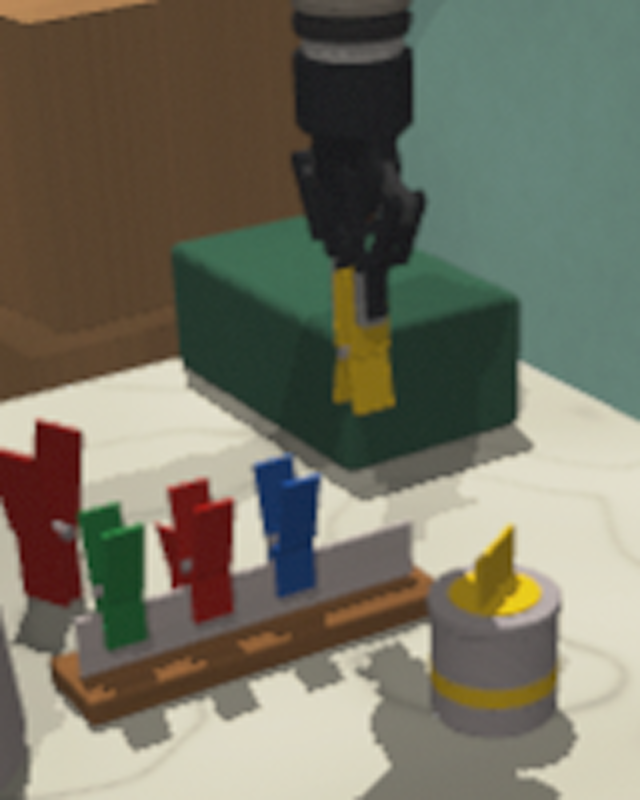

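View pics/s12.png

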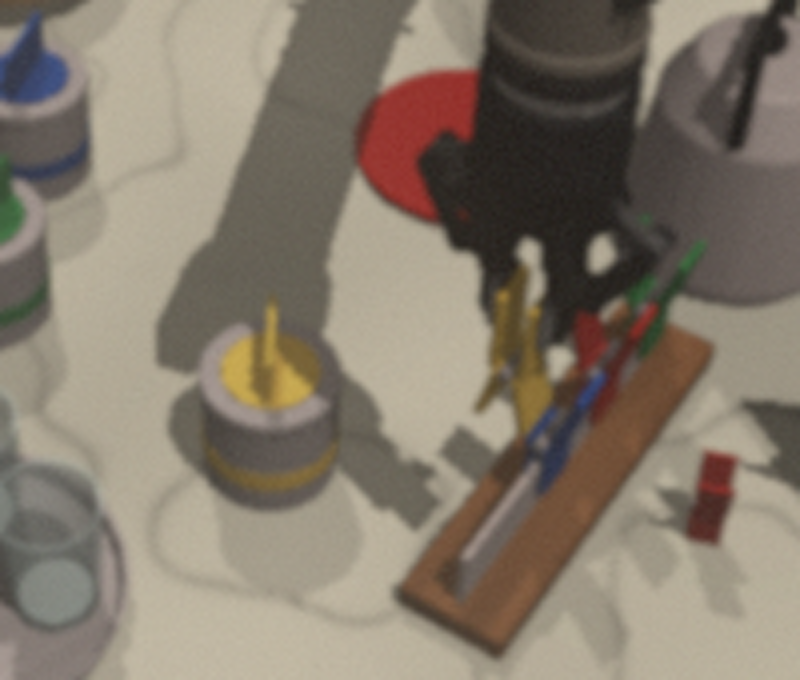

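```bash
python3 - <<'E'
from h import *
crop("w12",(30,130,220,290),4,"c16");crop("d12",(310,180,370,260),8,"c17");crop("s12",(300,250,380,340),7,"c18")
E
```

```text
(no output)
```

View pics/c16.png

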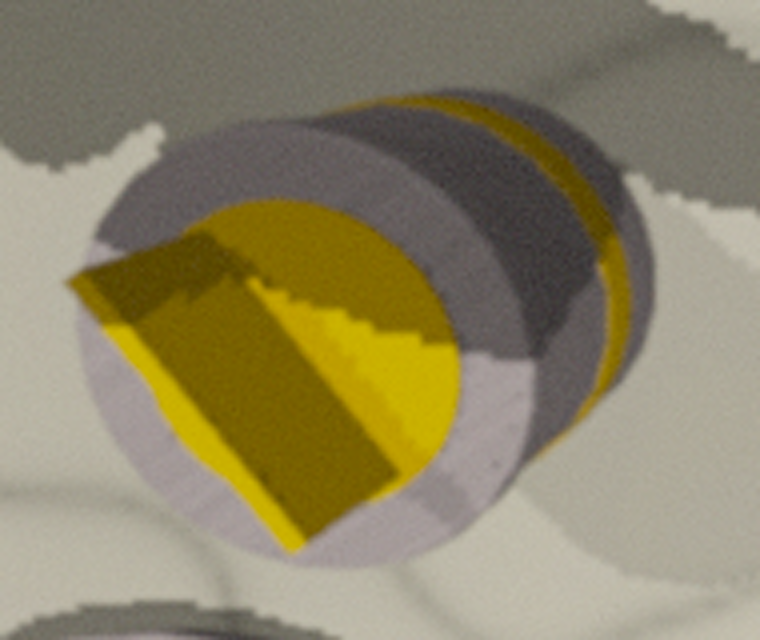

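View pics/c17.png

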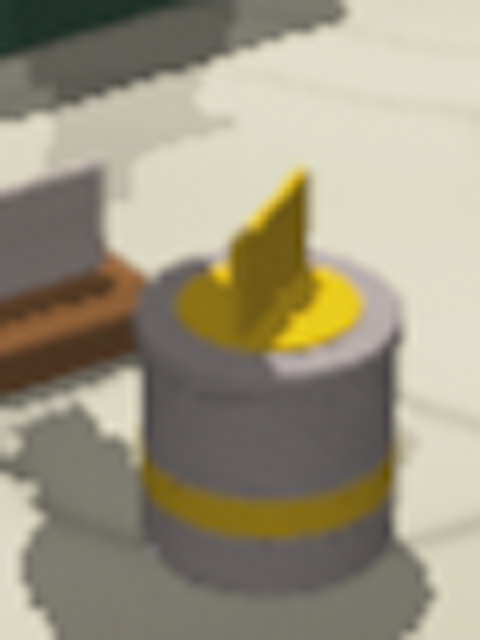

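View pics/c18.png

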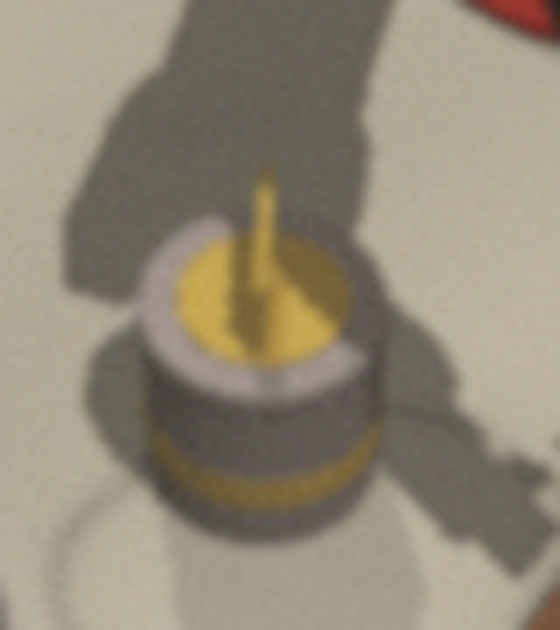

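```bash
python3 - <<'E'
from h import *
w=load("w12");d=load("d12")
W=lambda u,v:(w,(u/4+30,v/4+130));D=lambda u,v:(d,(u/8+310,v/8+180))
a,r=tri([W(76,283),D(238,238)]);b,q=tri([W(300,545),D(301,173)]);print(a,r,b,q,(a+b)/2,np.linalg.norm(a-b),np.degrees(np.arctan2(*(b-a)[1::-1])))
a=onz(*W(76,283),.122);b=onz(*W(300,545),.122);print("wrist only",(a+b)/2,np.linalg.norm(a-b),np.degrees(np.arctan2(*(b-a)[1::-1])))
E
```

```text
[0.57698993 0.16529777 0.12081454] [np.float64(0.00043131303734375055), np.float64(0.0004313130373437189)] [0.62318212 0.19288375 0.11861548] [np.float64(0.000411370016298827), np.float64(0.0004113700162989878)] [0.60008603 0.17909076 0.11971501] 0.05384738631939281 30.845652358258032
wrist only [0.59932496 0.18053578 0.122     ] 0.0539174617823942 31.580076055336285
```

Request:
{"name": "drive_tool", "arguments": {"motion": [[[0,-3,0,0,0,0.1,1.5],[0,-6,0,0,0,0.2,1.5],[-0.2,-9,0,0,0,0.3,1.5],[-0.3,-12,0,0,0,0.4,1.5],[-0.3,-14,0,0,0,0.5,1.5],[-0.3,-15.7,0,0,0,0.572,1.5],[-0.3,-15.7,0,0,0,0.572,1.5],[-0.3,-15.7,-1,0,0,0.572,1.5],[-0.3,-15.7,-2,0,0,0.572,1.5],[-0.3,-15.7,-2,0,0,0.572,1.5]]]}}

```text
time: 23.35
tool_pos: [0.5993, 0.1819, 0.2176]
tool_rot: [-0.002, -0.268, 0.963, 0.0]
ft_force: [-0.8, 1.6, -1.1]
opening: 0.0225
```

Request:
{"name": "drive_tool", "arguments": {"motion": [[[0,0,0,0,0,0,1.5],[0,0,0,0,0,0,1.5],[0,0,0,0,0,0,1.5],[0,0,0,0,0,0,1.5],[0,0,0,0,0,0,1.5],[0,0,0,0,0,0,1.5],[0,0,0,0,0,0,1.5],[0,0,0,0,0,0,1.5],[0,0,0,0,0,0,1.5],[0,0,0,0,0,0,1.5]]]}}

```text
time: 24.35
tool_pos: [0.6009, 0.1803, 0.2203]
tool_rot: [-0.0, -0.267, 0.964, 0.0]
ft_force: [-0.3, 0.4, -0.1]
opening: 0.0221
```

```bash
python3 - <<'E'
from h import *
s=read_state();print(s['tool_pos'],s['tool_rot'],s['ft_force'],s['opening']);print("x ax",np.degrees(np.arctan2(*q2R(s['tool_rot'])[1::-1,0])))
save("wrist","w13");save("side","d13",(290,140,410,270),6);save("scene","s13",(270,200,400,350),5)
E
```

```text
[0.60086298 0.18026402 0.22032978] [-5.46626355e-05 -2.66855239e-01  9.63736621e-01  6.53470729e-05] [-0.33107144  0.43098986 -0.12023743] 0.022074901877762343
x ax -149.04555839484644
```

View pics/w13.png

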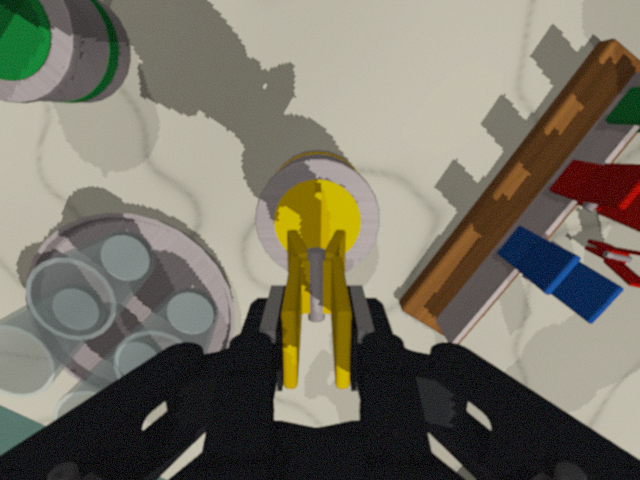

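View pics/d13.png

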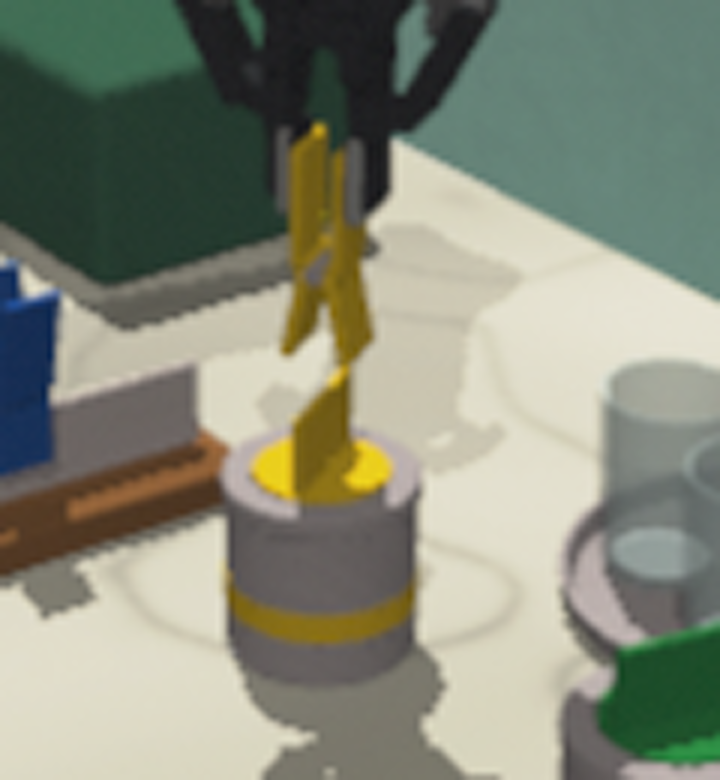

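View pics/s13.png

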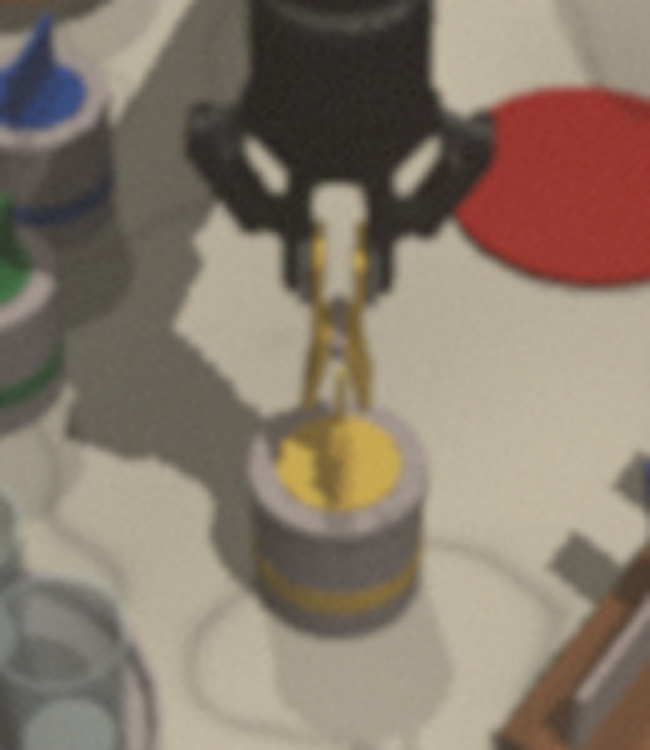

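Request:
{"name": "drive_tool", "arguments": {"motion": [[[0,0,-0.7,0,0,0,1.5],[0,0,-1.4,0,0,0,1.5],[0,0,-2.1,0,0,0,1.5],[0,0,-2.8,0,0,0,1.5],[0,0,-3.5,0,0,0,1.5],[0,0,-4.2,0,0,0,1.5],[0,0,-4.8,0,0,0,1.5],[0,0,-5.4,0,0,0,1.5],[0,0,-5.4,0,0,0,1.5],[0,0,-5.4,0,0,0,1.5]]]}}

```text
time: 25.5
tool_pos: [0.601, 0.1802, 0.1664]
tool_rot: [0.0, -0.267, 0.964, 0.0]
ft_force: [0.2, -0.6, -0.8]
opening: 0.0222
```

```bash
python3 - <<'E'
from h import *
s=read_state();print(s['tool_pos'],s['tool_rot'],s['ft_force'],s['opening'])
save("side","d14",(290,140,410,270),6);save("scene","s14",(270,200,400,350),5)
E
```

```text
[0.60099666 0.1802366  0.16636077] [ 4.05539972e-05 -2.66834289e-01  9.63742424e-01  9.44244489e-06] [ 0.18893436 -0.58431813 -0.76692663] 0.022218984469760523
```

View pics/d14.png

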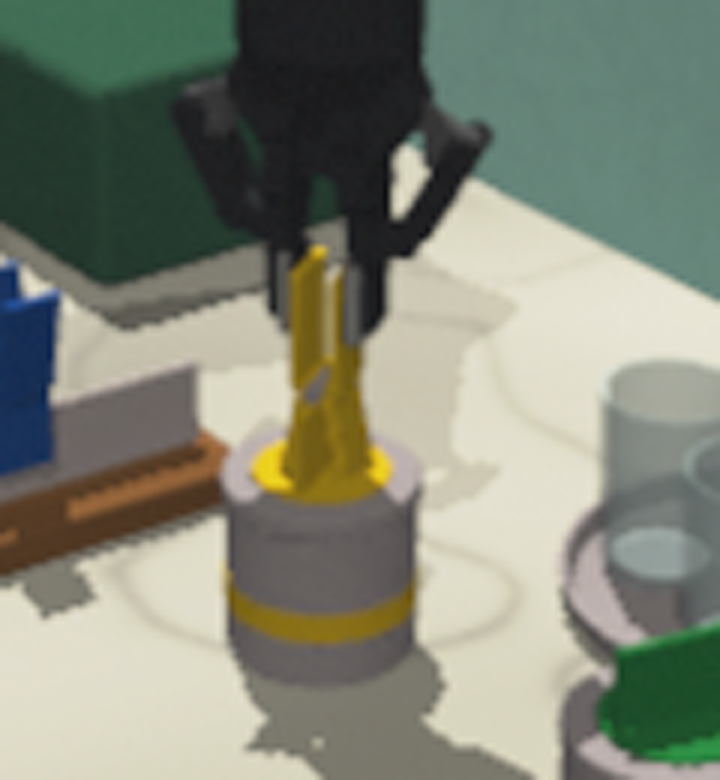

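View pics/s14.png

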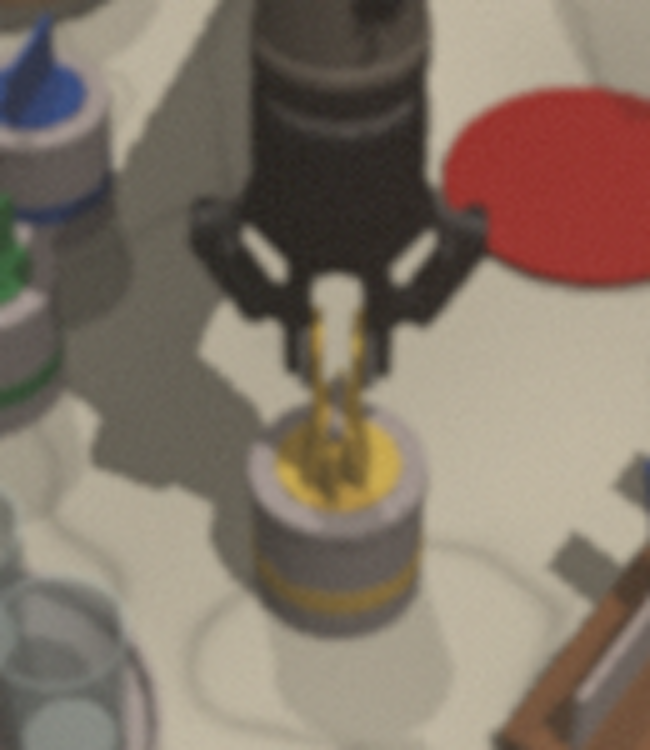

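Request:
{"name": "drive_tool", "arguments": {"motion": [[[0,0,-0.2,0,0,0,1.5],[0,0,-0.2,0,0,0,2.3],[0,0,-0.2,0,0,0,2.6],[0,0,-0.2,0,0,0,2.9],[0,0,-0.2,0,0,0,3.2],[0,0,-0.2,0,0,0,3.6],[0,0,-0.2,0,0,0,4],[0,0,-0.2,0,0,0,5],[0,0,-0.2,0,0,0,7],[0,0,-0.2,0,0,0,7]]]}}

```text
time: 26.6
tool_pos: [0.6011, 0.1801, 0.1645]
tool_rot: [0.0, -0.267, 0.964, -0.0]
ft_force: [0.1, -0.1, -0.1]
opening: 0.0701
```

Request:
{"name": "drive_tool", "arguments": {"motion": [[[0,0,0,0,0,0,7],[0,0,0,0,0,0,7],[0,0,0.5,0,0,0,7],[0,0,2,0,0,0,7],[0,0,4,0,0,0,7],[0,0,6,0,0,0,8],[0,0,9,0,0,0,8.5],[0,0,12,0,0,0,8.5],[0,0,12,0,0,0,8.5],[0,0,12,0,0,0,8.5]]]}}

```text
time: 27.6
tool_pos: [0.6014, 0.1802, 0.286]
tool_rot: [0.001, -0.267, 0.964, 0.0]
ft_force: [-0.0, -0.1, -0.1]
opening: 0.0852
```

```bash
python3 - <<'E'
from h import *
s=read_state();print(s['tool_pos'],s['tool_rot'],s['ft_force'],s['opening'])
save("wrist","w15");save("side","d15",(290,140,410,270),6);save("scene","s15",(270,200,400,350),5)
E
```

```text
[0.60140455 0.18020568 0.28598296] [ 1.27730570e-03 -2.66782646e-01  9.63755810e-01  3.55169044e-04] [-0.01604689 -0.06837815 -0.08751237] 0.08517885398710205
```

View pics/d15.png

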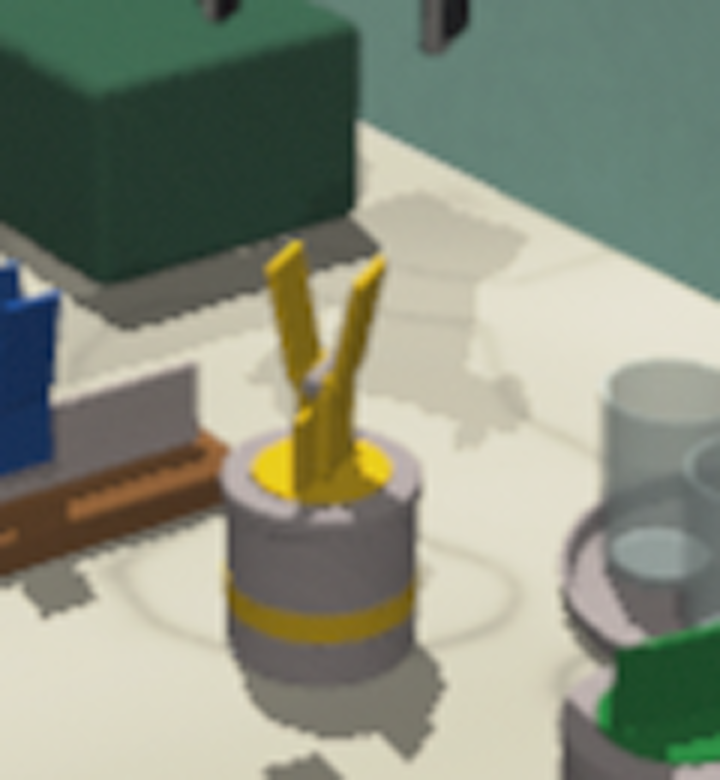

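View pics/w15.png

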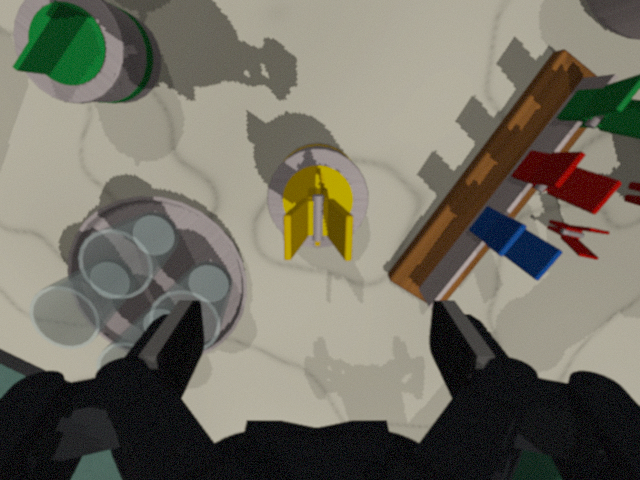

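Request:
{"name": "drive_tool", "arguments": {"motion": [[[-1,3,0,0,0,-0.1,8.5],[-2,6,0,0,0,-0.2,8.5],[-3,9,0,0,0,-0.3,8.5],[-4,12,0,0,0,-0.4,8.5],[-6,15.9,0,0,0,-0.5,8.5],[-6,15.9,-3,0,0,-0.572,8.5],[-6,15.9,-6,0,0,-0.572,8.5],[-6,15.9,-9,0,0,-0.572,8.5],[-6,15.9,-9,0,0,-0.572,8.5],[-6,15.9,-9,0,0,-0.572,8.5]]]}}

```text
time: 28.75
tool_pos: [0.5407, 0.339, 0.194]
tool_rot: [-0.001, 0.016, 1.0, -0.001]
ft_force: [-0.1, 0.6, 1.1]
opening: 0.0846
```

Request:
{"name": "drive_tool", "arguments": {"motion": [[[0,0,0,0,0,0,8.5],[0,0,0,0,0,0,8.5],[0,0,0,0,0,0,8.5],[0,0,0,0,0,0,8.5],[0,0,0,0,0,0,8.5],[0,0,0,0,0,0,8.5],[0,0,0,0,0,0,8.5],[0,0,0,0,0,0,8.5],[0,0,0,0,0,0,8.5],[0,0,0,0,0,0,8.5]]]}}

```text
time: 29.75
tool_pos: [0.5409, 0.3392, 0.1943]
tool_rot: [-0.0, 0.016, 1.0, 0.0]
ft_force: [0.7, 0.8, 0.1]
opening: 0.0851
```

```bash
python3 - <<'E'
from h import *
s=read_state();print(s['tool_pos'],s['tool_rot'],s['ft_force'],s['opening'],s['joints'])
save("wrist","w16");crop("w16",(250,70,390,300),3.4,"c19")
E
```

```text
[0.54089301 0.33924524 0.19433522] [-5.04874031e-06  1.58522970e-02  9.99874344e-01  2.29654078e-05] [0.67831092 0.82526771 0.11751819] 0.08510424619991269 [-1.19064507  0.54400866  0.80562973  1.64304488 -0.42382738  1.13808733
  1.26323147]
```

View pics/w16.png

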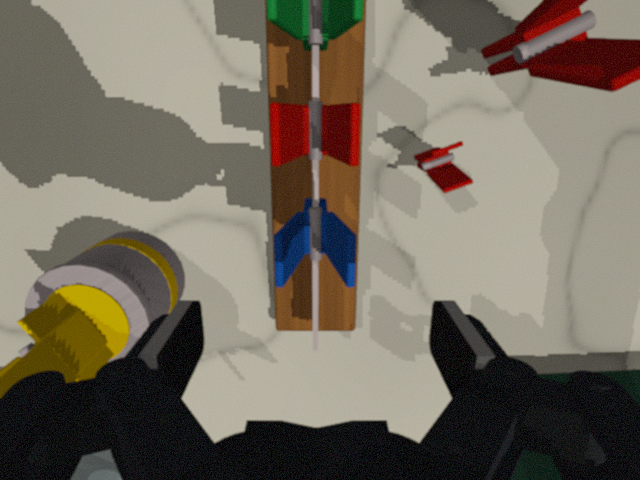

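View pics/c19.png

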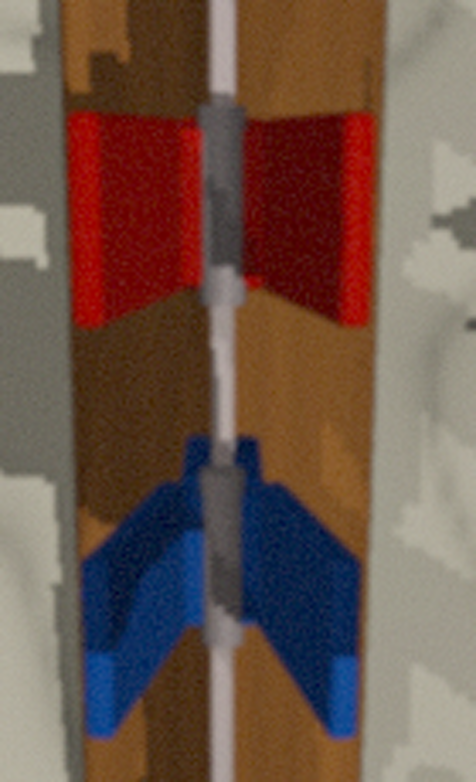

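Request:
{"name": "drive_tool", "arguments": {"motion": [[[0,0,-2,0,0,0,8.5],[0,0,-4,0,0,0,8.5],[0,0,-6,0,0,0,8.5],[0,0,-7.5,0,0,0,8.5],[0,0,-8.4,0,0,0,8.5],[0,0,-8.4,0,0,0,8.5],[0,0,-8.4,0,0,0,7],[0,0,-8.4,0,0,0,6],[0,0,-8.4,0,0,0,5],[0,0,-8.4,0,0,0,5]]], "grip_force": 30}}

```text
time: 30.8
tool_pos: [0.5412, 0.3394, 0.111]
tool_rot: [0.0, 0.016, 1.0, 0.0]
ft_force: [-1.2, 0.3, 0.3]
opening: 0.0503
```

Request:
{"name": "drive_tool", "arguments": {"motion": [[[0,0,0,0,0,0,4],[0,0,0,0,0,0,3.5],[0,0,0,0,0,0,3],[0,0,0,0,0,0,2.5],[0,0,0,0,0,0,2],[0,0,0,0,0,0,1.5],[0,0,0,0,0,0,1.5],[0,0,0,0,0,0,1.5],[0,0,0,0,0,0,1.5],[0,0,0,0,0,0,1.5]]], "grip_force": 30}}

```text
time: 31.8
tool_pos: [0.5409, 0.3393, 0.1103]
tool_rot: [-0.0, 0.016, 1.0, 0.0]
ft_force: [0.0, 0.3, -1.1]
opening: 0.022
```

Request:
{"name": "drive_tool", "arguments": {"motion": [[[0,0,1,0,0,0,1.5],[0,0,2.5,0,0,0,1.5],[0,0,5,0,0,0,1.5],[0,0,8,0,0,0,1.5],[0,0,11,0,0,0,1.5],[0,0,14,0,0,0,1.5],[0,0,16,0,0,0,1.5],[0,-3,18,0,0,0,1.5],[0,-6,18,0,0,0,1.5],[0,-9,18,0,0,0,1.5]]]}}

```text
time: 32.8
tool_pos: [0.5417, 0.248, 0.2928]
tool_rot: [0.001, 0.016, 1.0, 0.001]
ft_force: [0.8, -1.1, -1.4]
opening: 0.0218
```

```bash
python3 - <<'E'
from h import *
s=read_state();print(s['tool_pos'],s['tool_rot'],s['ft_force'],s['opening'],s['joints'])
save("wrist","w17");save("side","d17");save("scene","s17")
E
```

```text
[0.54166459 0.24796679 0.2928043 ] [1.49480254e-03 1.58964366e-02 9.99872074e-01 9.50654975e-04] [ 0.82209039 -1.11132373 -1.424075  ] 0.0217853070339509 [-1.17369316  0.38020414  0.89596876  1.63124769 -0.30855193  1.27579226
  1.3162328 ]
```

View pics/w17.png

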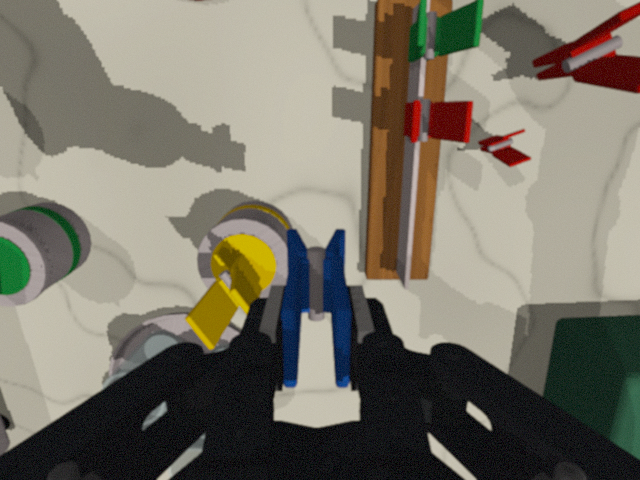

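View pics/d17.png

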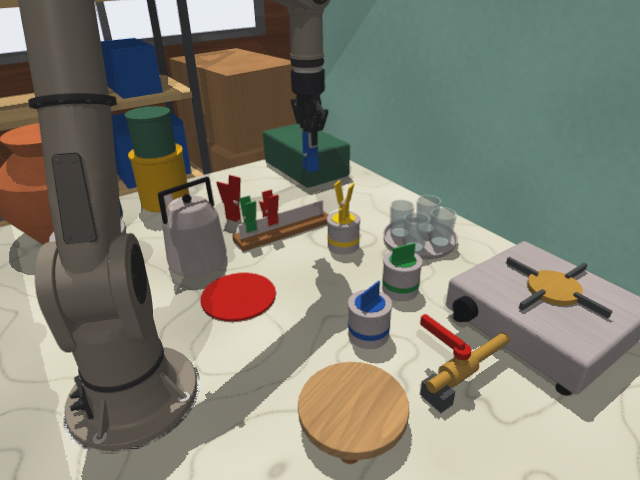

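View pics/s17.png

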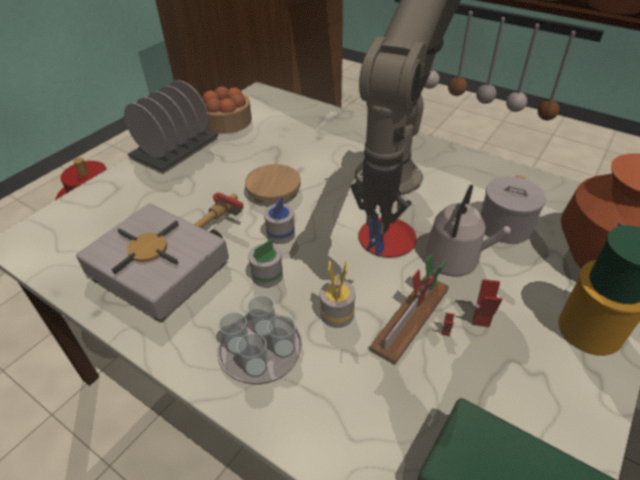

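Request:
{"name": "drive_tool", "arguments": {"motion": [[[0,-4,1,0,0,0,1.5],[0,-8,1,0,0,0,1.5],[0,-12,1,0,0,0,1.5],[0,-16,1,0,0,0,1.5],[0,-20,1,0,0,0,1.5],[0,-24,1,0,0,0,1.5],[0,-28,1,0,0,0,1.5],[0,-31,1,0,0,0,1.5],[0,-31,1,0,0,0,1.5],[0,-31,1,0,0,0,1.5]]]}}

```text
time: 33.95
tool_pos: [0.5414, -0.0606, 0.3011]
tool_rot: [0.001, 0.016, 1.0, 0.001]
ft_force: [-1.4, 0.1, -1.8]
opening: 0.0219
```

```bash
python3 - <<'E'
from h import *
s=read_state();print(s['tool_pos'],s['tool_rot'],s['ft_force'],s['opening'],s['joints'])
save("wrist","w18");save("side","d18");save("scene","s18")
crop("d18",(330,260,410,350),7,"c20");crop("s18",(240,180,320,260),7,"c21")
E
```

```text
[ 0.54136026 -0.06055452  0.30107018] [5.90673460e-04 1.63306385e-02 9.99866321e-01 5.49297058e-04] [-1.41925785  0.07212881 -1.82948987] 0.021893167496020976 [-0.78582256  0.27763377  1.00536492  1.73576334 -0.2467062   1.2623257
  1.81594886]
```

View pics/w18.png

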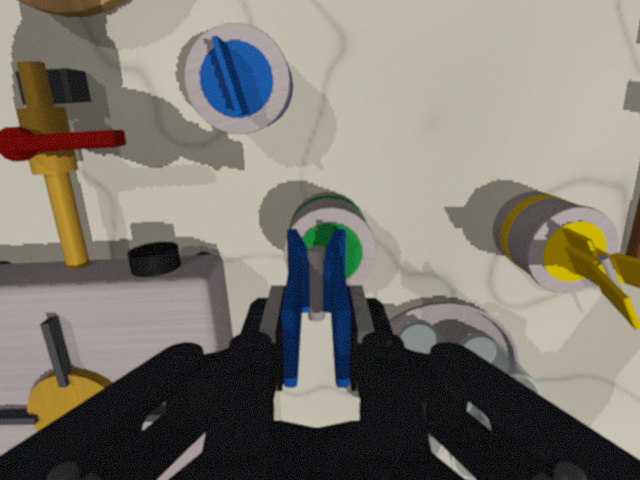

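View pics/c20.png

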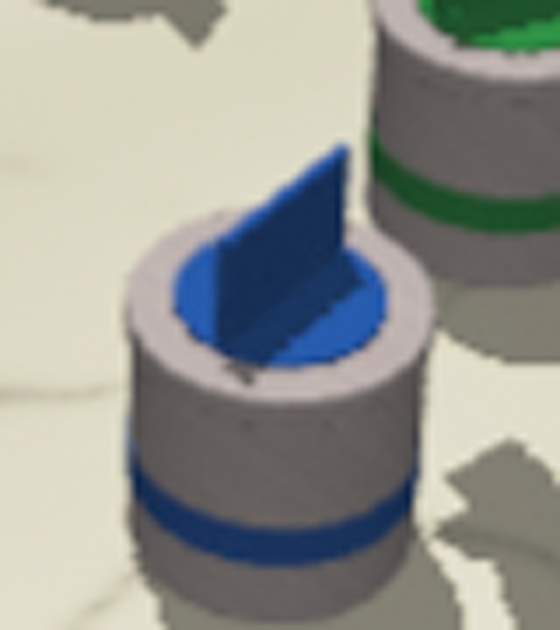

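```bash
python3 - <<'E'
from h import *
crop("w18",(170,10,310,140),5,"c22")
E
```

```text
(no output)
```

View pics/c22.png

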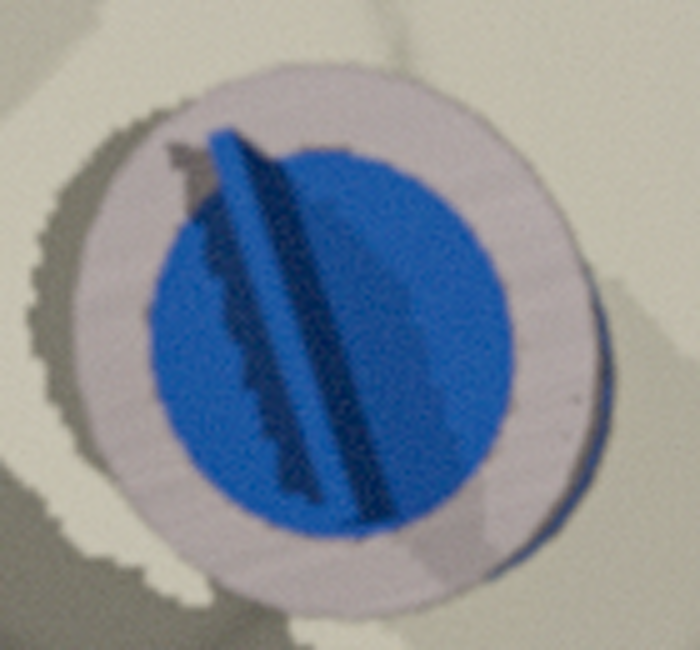

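```bash
python3 - <<'E'
from h import *
w=load("w18");d=load("d18")
W=lambda u,v:(w,(u/5+170,v/5+10));D=lambda u,v:(d,(u/7+330,v/7+260))
a,r=tri([W(224,137),D(221,243)]);b,q=tri([W(341,520),D(342,150)]);print(a,r,b,q,(a+b)/2,np.linalg.norm(a-b),np.degrees(np.arctan2(*(b-a)[1::-1])))
a=onz(*W(224,137),.122);b=onz(*W(341,520),.122);print("wrist only",(a+b)/2,np.linalg.norm(a-b),np.degrees(np.arctan2(*(b-a)[1::-1])))
E
```

```text
[ 0.41251658 -0.12907949  0.119063  ] [np.float64(0.00020443734502407864), np.float64(0.00020443734502407498)] [ 0.46585074 -0.11646728  0.11921746] [np.float64(0.0001230768245513882), np.float64(0.00012307682455127544)] [ 0.43918366 -0.12277339  0.11914023] 0.05480533558128072 13.304624476544367
wrist only [ 0.43941213 -0.12214679  0.122     ] 0.05447542618265313 13.004268300018676
```

Request:
{"name": "drive_tool", "arguments": {"motion": [[[-3,-2,0,0,0,0.1,1.5],[-6,-4,0,0,0,0.2,1.5],[-9,-6,0,0,0,0.263,1.5],[-10.2,-6.2,-2,0,0,0.263,1.5],[-10.2,-6.2,-5,0,0,0.263,1.5],[-10.2,-6.2,-8,0,0,0.263,1.5],[-10.2,-6.2,-8,0,0,0.263,1.5],[-10.2,-6.2,-8,0,0,0.263,1.5],[-10.2,-6.2,-8,0,0,0.263,1.5],[-10.2,-6.2,-8,0,0,0.263,1.5]]]}}

```text
time: 35.1
tool_pos: [0.4401, -0.1227, 0.2217]
tool_rot: [0.001, -0.116, 0.993, 0.0]
ft_force: [0.2, 0.5, -0.8]
opening: 0.0224
```

```bash
python3 - <<'E'
from h import *
s=read_state();print(s['tool_pos'],s['tool_rot'],s['ft_force'],s['opening'],s['joints']);print("x ax",np.degrees(np.arctan2(*q2R(s['tool_rot'])[1::-1,0])))
save("wrist","w19");save("side","d19",(310,220,430,350),6);save("scene","s19",(220,130,350,270),5)
E
```

```text
[ 0.44013802 -0.12267177  0.22174354] [ 1.39668149e-03 -1.15752126e-01  9.93277148e-01  3.48283229e-05] [ 0.1704264   0.46532228 -0.83812879] 0.02238251300849701 [-0.78572369  0.12186916  1.04693631  2.0305137  -0.12286615  1.05057022
  2.12183517]
x ax -166.70594992817868
```

View pics/w19.png

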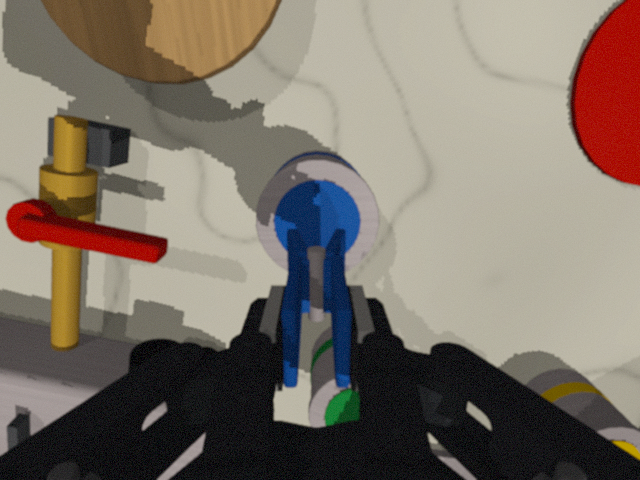

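View pics/d19.png

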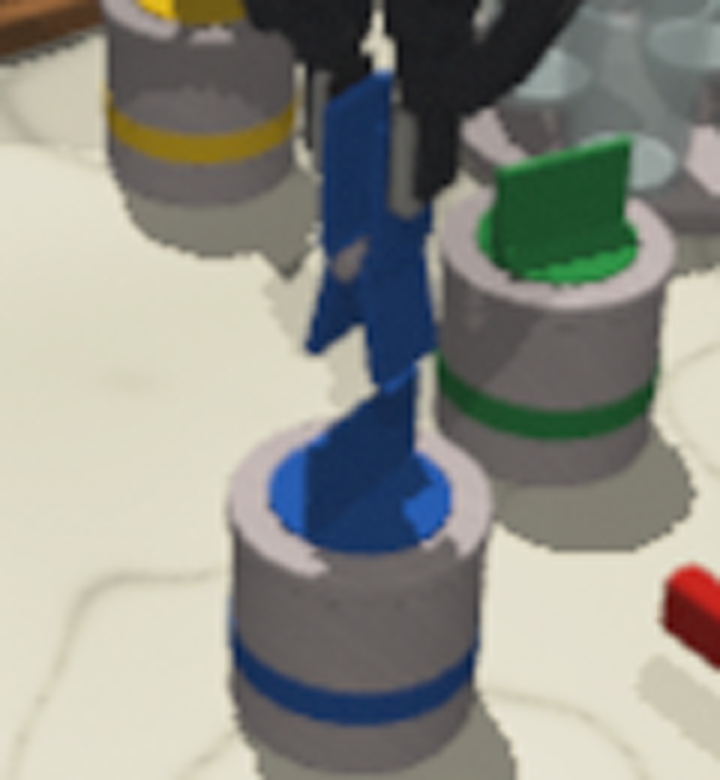

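View pics/s19.png

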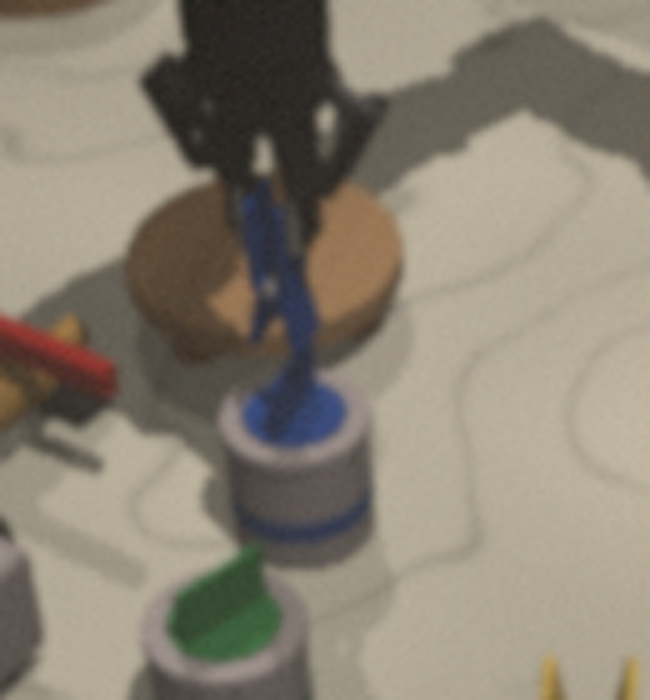

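```bash
python3 - <<'E'
from h import *
for n,h1,h2,p1,p2 in [("w18",(12,145),(124,138),(33,70),(76,262)),("w19",(28,219),(160,247),(70,122),(64,345))]:
    w=load(n)
    a=onz(w,h1,.104);b=onz(w,h2,.104);c=onz(w,p1,.055);d=onz(w,p2,.055)
    A=lambda v:np.degrees(np.arctan2(v[1],v[0]))
    print(a,b,A(b-a),c,d,A(d-c),A(b-a)-A(d-c))
crop("w19",(0,90,200,360),3,"c23")
E
```

```text
[ 0.48307683 -0.30817221  0.104     ] [ 0.48119595 -0.21372773  0.104     ] 91.14090778528421 [ 0.42076992 -0.31030323  0.055     ] [ 0.605222   -0.30884501  0.055     ] 0.4529535632534624 90.68795422203075
[ 0.47524696 -0.30785455  0.104     ] [ 0.47426738 -0.22042289  0.104     ] 90.64191196984291 [ 0.41488601 -0.31267305  0.055     ] [ 0.60628    -0.30877587  0.055     ] 1.166500950872729 89.47541101897018
```

View pics/c23.png

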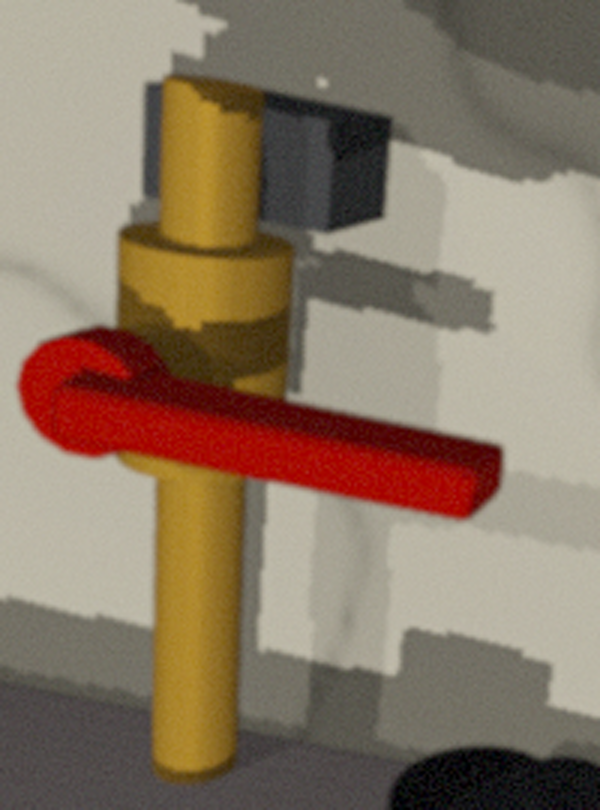

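The cock measures about 90° to the pipe, so it is closed. Lowering the blue clip.

Request:
{"name": "drive_tool", "arguments": {"motion": [[[-0.1,0,-0.7,0,0,0,1.5],[-0.1,0,-1.4,0,0,0,1.5],[-0.1,0,-2.1,0,0,0,1.5],[-0.1,0,-2.8,0,0,0,1.5],[-0.1,0,-3.5,0,0,0,1.5],[-0.1,0,-4.2,0,0,0,1.5],[-0.1,0,-4.8,0,0,0,1.5],[-0.1,0,-5.4,0,0,0,1.5],[-0.1,0,-5.7,0,0,0,1.5],[-0.1,0,-5.7,0,0,0,1.5]]]}}

```text
time: 36.25
tool_pos: [0.4379, -0.1229, 0.1638]
tool_rot: [-0.0, -0.115, 0.993, 0.001]
ft_force: [-1.9, 1.2, 5.8]
opening: 0.0223
```

```bash
python3 - <<'E'
from h import *
s=read_state();print(s['tool_pos'],s['tool_rot'],s['ft_force'],s['opening'])
save("side","d20",(310,220,430,350),6)
E
```

```text
[ 0.43788504 -0.12287135  0.16382835] [-4.43913124e-04 -1.15178209e-01  9.93344617e-01  5.04504132e-04] [-1.86204345  1.23442358  5.8422872 ] 0.022328481422482
```

View pics/d20.png

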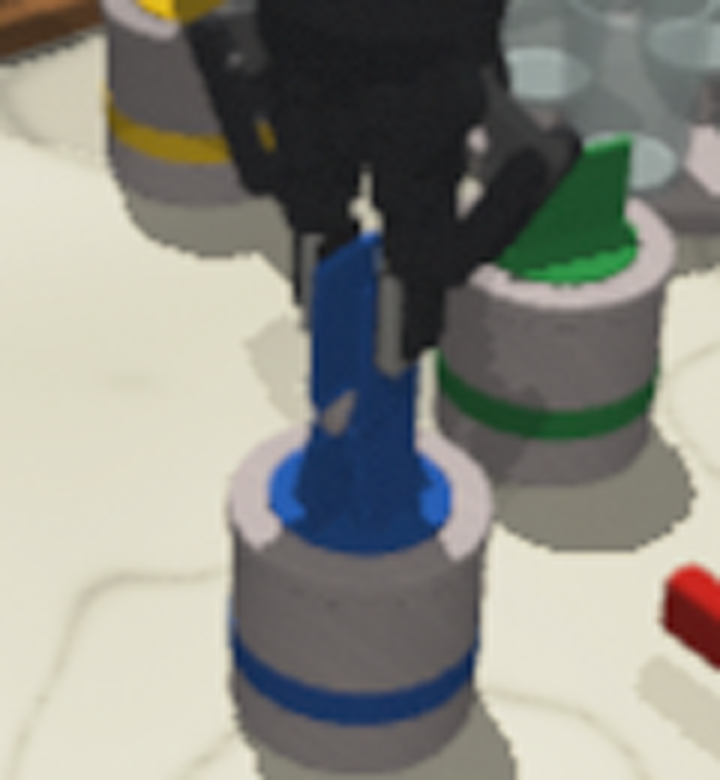

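Request:
{"name": "drive_tool", "arguments": {"motion": [[[0.1,0,0.2,0,0,0,1.5],[0.1,0,0.2,0,0,0,1.5],[0.1,0,0.2,0,0,0,2.6],[0.1,0,0.2,0,0,0,2.9],[0.1,0,0.2,0,0,0,3.2],[0.1,0,0.2,0,0,0,3.6],[0.1,0,0.2,0,0,0,4],[0.1,0,0.2,0,0,0,5],[0.1,0,0.2,0,0,0,7],[0.1,0,0.2,0,0,0,7]]]}}

```text
time: 37.3
tool_pos: [0.439, -0.1228, 0.1654]
tool_rot: [0.0, -0.115, 0.993, 0.0]
ft_force: [1.5, 0.6, 0.8]
opening: 0.07
```

Request:
{"name": "drive_tool", "arguments": {"motion": [[[0,0,0,0,0,0,7],[0,0,0,0,0,0,7],[0,0,0.5,0,0,0,7],[0,0,2,0,0,0,7],[0,0,4,0,0,0,7],[0,0,6,0,0,0,8],[0,0,9,0,0,0,8.5],[0,0,12,0,0,0,8.5],[0,0,14,0,0,0,8.5],[0,0,14,0,0,0,8.5]]]}}

```text
time: 38.3
tool_pos: [0.4407, -0.1233, 0.3082]
tool_rot: [0.003, -0.115, 0.993, 0.001]
ft_force: [0.5, -0.1, -0.5]
opening: 0.0847
```

```bash
python3 - <<'E'
from h import *
s=read_state();print(s['tool_pos'],s['tool_rot'],s['ft_force'],s['opening'])
save("wrist","w21");save("side","d21",(310,180,430,350),4.5);save("scene","s21")
crop("s21",(220,130,350,270),5,"c24")
E
```

```text
[ 0.44071041 -0.12326938  0.30817319] [ 3.23144320e-03 -1.15460537e-01  9.93306671e-01  5.29295209e-04] [ 0.54484782 -0.12787286 -0.53788098] 0.08466428549849334
```

View pics/w21.png

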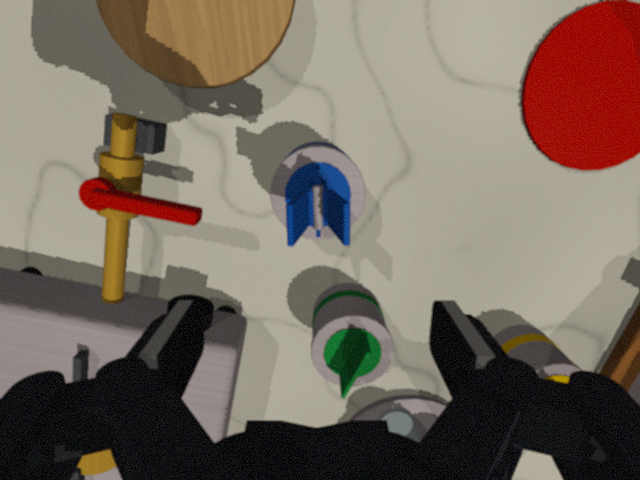

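View pics/d21.png

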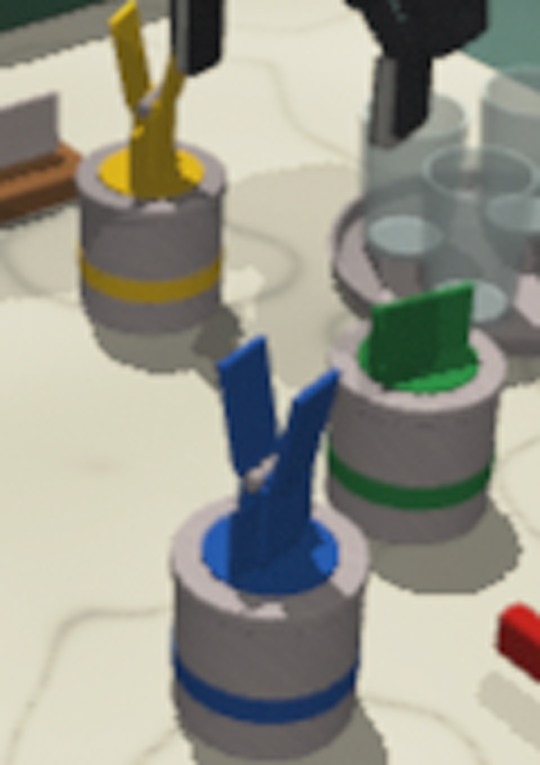

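View pics/c24.png

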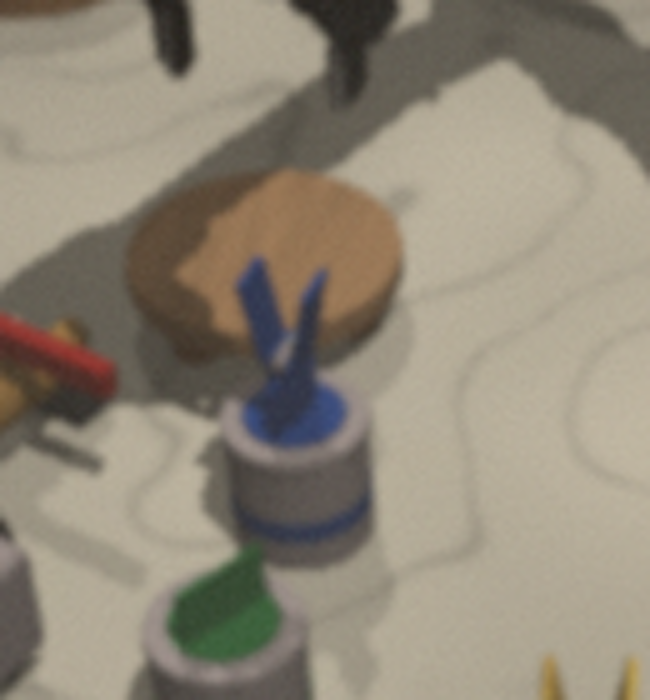

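```bash
python3 - <<'E'
from h import *
crop("scene0",(400,170,520,290),5,"c25");crop("side0",(140,150,260,300),5,"c26")
E
```

```text
(no output)
```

View pics/c25.png

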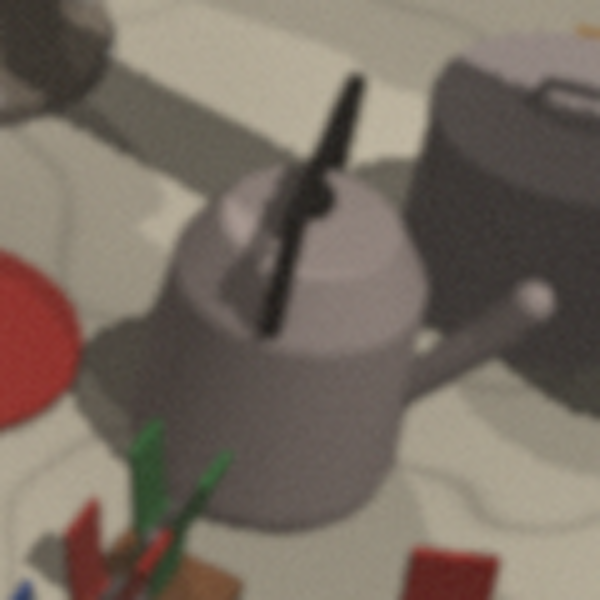

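View pics/c26.png

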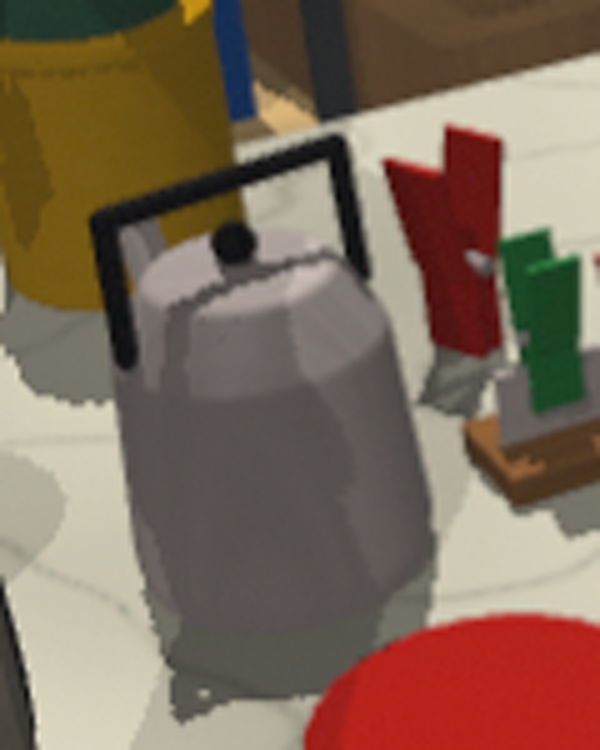

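```bash
python3 - <<'E'
from h import *
s=load("scene0");d=load("side0")
S=lambda u,v:(s,(u/5+400,v/5+170));D=lambda u,v:(d,(u/5+140,v/5+150))
for n,a,b in [("knob",(312,195),(233,243)),("handleA",(355,80),(340,140)),("handleA2",(355,80),(98,215)),("handle bottom near",(268,330),(362,275)),("spout",(538,298),None)]:
    if b is None: continue
    x,r=tri([S(*a),D(*b)]);print(n,x.round(3),np.round(r,3))
# base front edge at scene (275,528)
print("base near edge",onz(*S(275,528),0),"side",onz(*D(285,635),0),onz(*D(435,545),0),onz(*D(130,560),.02))
E
```

```text
knob [0.256 0.337 0.177] [0. 0.]
handleA [0.29  0.333 0.244] [0.032 0.032]
handleA2 [0.197 0.33  0.211] [0.001 0.001]
handle bottom near [0.32  0.347 0.137] [0. 0.]
base near edge [0.31284564 0.37347412 0.        ] side [0.22805416 0.27208416 0.        ] [0.32050896 0.30163064 0.        ] [0.18110589 0.34882538 0.02      ]
```

Request:
{"name": "drive_tool", "arguments": {"motion": [[[1,4,1,0,0,-0.14,8.5],[2,8,1,0,0,-0.28,8.5],[3,12,1,0,0,-0.42,8.5],[3,16,1,0,0,-0.56,8.5],[3,20,1,0,0,-0.7,8.5],[3,24,1,0,0,-0.84,8.5],[3,28,1,0,0,-0.98,8.5],[3,32,1,0,0,-1.12,8.5],[3,36,1,0,0,-1.26,8.5],[2,40,1,0,0,-1.4,8.5]]]}}

```text
time: 39.45
tool_pos: [0.4589, 0.2781, 0.3135]
tool_rot: [0.0, 0.555, 0.832, -0.002]
ft_force: [0.6, -0.9, 0.8]
opening: 0.0849
```

Request:
{"name": "drive_tool", "arguments": {"motion": [[[0,1,0,0,0,-0.14,8.5],[0,2,0,0,0,-0.28,8.5],[0,3,0,0,0,-0.42,8.5],[0,4,0,0,0,-0.56,8.5],[0,5,0,0,0,-0.7,8.5],[0,6.5,0,0,0,-0.84,8.5],[0,6.5,0,0,0,-0.98,8.5],[0,6.5,0,0,0,-1.12,8.5],[0,6.5,0,0,0,-1.26,8.5],[0,6.5,0,0,0,-1.4,8.5]]]}}

```text
time: 40.45
tool_pos: [0.4584, 0.3417, 0.3135]
tool_rot: [0.001, 0.96, 0.279, -0.001]
ft_force: [-0.8, 0.3, -0.0]
opening: 0.0846
```

```bash
python3 - <<'E'
from h import *
s=read_state();print(s['tool_pos'],s['tool_rot'],s['ft_force'],s['opening'],s['joints']);print("x ax",np.degrees(np.arctan2(*q2R(s['tool_rot'])[1::-1,0])))
E
```

```text
[0.45840906 0.34166689 0.31349204] [ 0.00120987  0.96016878  0.27941519 -0.00126743] [-0.81568315  0.25578064 -0.02277878] 0.08457224659126099 [-1.47324887  0.33483856  0.9779437   1.65292178 -0.28412464  1.31018451
 -1.45051914]
x ax 32.450516185694156
```

Request:
{"name": "drive_tool", "arguments": {"motion": [[[-1,0,0,0,0,-0.14,8.5],[-2,0,0,0,0,-0.28,8.5],[-3,0,0,0,0,-0.42,8.5],[-4.5,0.1,-2,0,0,-0.56,8.5],[-4.5,0.1,-4,0,0,-0.597,8.5],[-4.5,0.1,-7,0,0,-0.597,8.5],[-4.5,0.1,-9,0,0,-0.597,8.5],[-4.5,0.1,-11,0,0,-0.597,8.5],[-4.5,0.1,-11,0,0,-0.597,8.5],[-4.5,0.1,-11,0,0,-0.597,8.5]]]}}

```text
time: 41.45
tool_pos: [0.4138, 0.3426, 0.2047]
tool_rot: [0.001, 1.0, -0.013, -0.0]
ft_force: [0.3, -0.2, 0.5]
opening: 0.085
```

Request:
{"name": "drive_tool", "arguments": {"motion": [[[0,0,0,0,0,0,8.5],[0,0,0,0,0,0,8.5],[0,0,0,0,0,0,8.5],[0,0,0,0,0,0,8.5],[0,0,0,0,0,0,8.5],[0,0,0,0,0,0,8.5],[0,0,0,0,0,0,8.5],[0,0,0,0,0,0,8.5],[0,0,0,0,0,0,8.5],[0,0,0,0,0,0,8.5]]]}}

```text
time: 42.45
tool_pos: [0.4139, 0.3433, 0.2053]
tool_rot: [0.0, 1.0, -0.012, -0.0]
ft_force: [1.0, -0.5, 0.2]
opening: 0.0851
```

```bash
python3 - <<'E'
from h import *
s=read_state();print(s['tool_pos'],s['tool_rot'],s['ft_force'],s['opening'],s['joints']);print("x ax",np.degrees(np.arctan2(*q2R(s['tool_rot'])[1::-1,0])))
save("wrist","w22");save("scene","s22",(340,150,520,340),4);save("side","d22");crop("d22",(130,60,330,280),3.5,"c28")
crop("w22",(250,70,390,300),3.4,"c27")
E
```

```text
[0.41388524 0.34326858 0.20533824] [ 7.26522201e-05  9.99927373e-01 -1.20517080e-02 -1.12310576e-05] [ 0.978667   -0.48180782  0.21569286] 0.08511401063262292 [-1.60023535  0.41086994  1.05973658  1.87585778 -0.40346276  1.09097845
 -1.97868598]
x ax -1.3810575368669578
```

View pics/w22.png

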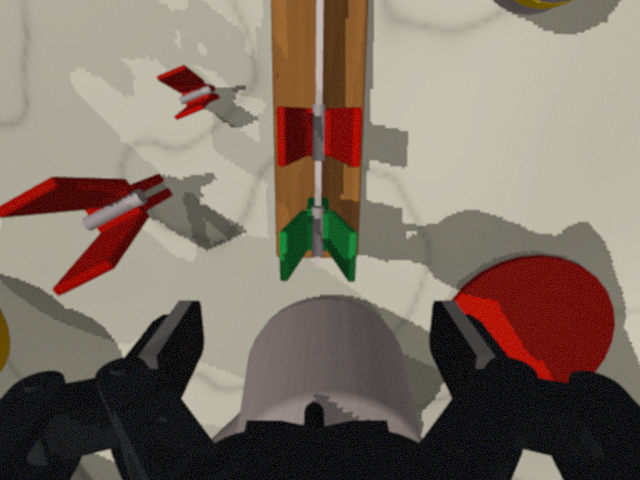

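View pics/s22.png

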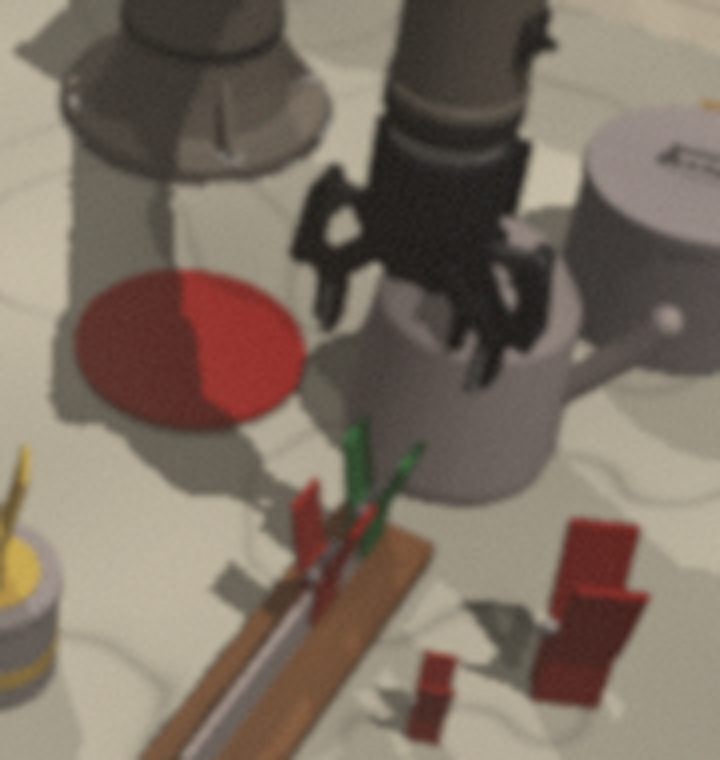

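View pics/c27.png

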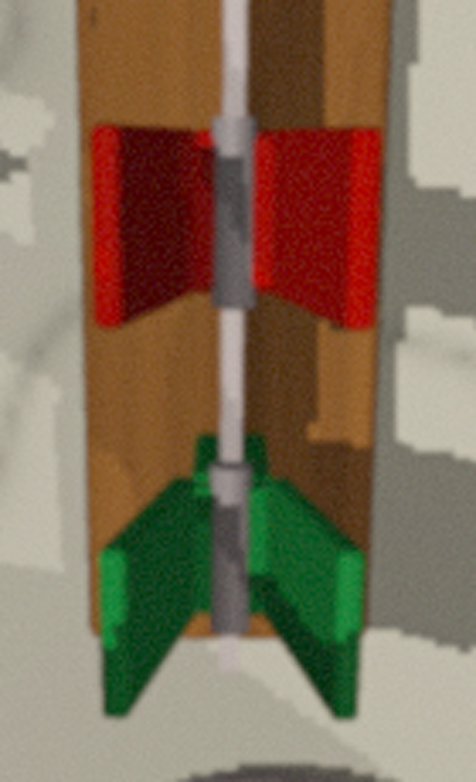

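View pics/c28.png

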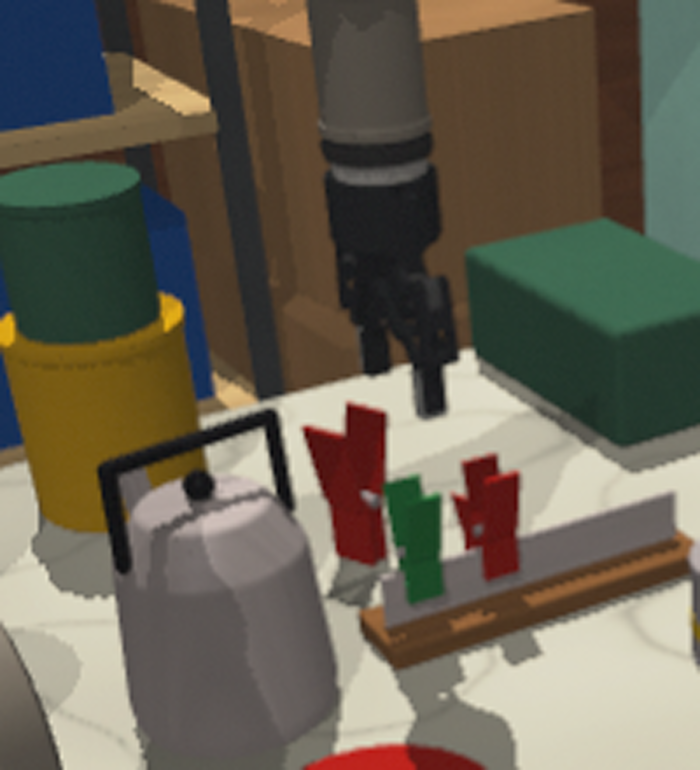

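```bash
python3 - <<'E'
from h import *
w=load("w22");s=load("scene0");d=load("side0")
W=lambda u,v:(u/3.4+250,v/3.4+70)
for n,L,R in [("G",[(112,548),(116,714)],[(349,548),(345,714)]),("R",[(107,127),(110,325)],[(365,130),(358,326)])]:
    P=np.array([onz(w,W(*p),.128) for p in L+R]);print(n,P.mean(0),"x span",P[1]-P[0],P[3]-P[2],"w",np.linalg.norm(P[0]-P[2]),np.linalg.norm(P[1]-P[3]))
# big red clip: lever ends in w22, tips (25,195)... and scene/side
c28=lambda u,v:(load("d22"),(u/3.5+130,v/3.5+60)); s22=lambda u,v:(load("s22"),(u/4+340,v/4+150))
for a,b in [((605,525),(327,430)),((615,592),(367,410)),((605,525),(367,410)),((615,592),(327,430))]:
    x,r=tri([s22(*a),c28(*b)]);print(x.round(3),np.round(r,4))
print([onz(w,p,.16).round(3) for p in [(2,195),(25,212),(60,288),(100,265),(165,180)]])
E
```

```text
G [0.41199163 0.34251396 0.128     ] x span [-2.88639321e-02  7.01328844e-04  2.77555756e-17] [-2.88641724e-02  5.02529897e-04  2.77555756e-17] w 0.03788640886629076 0.03808516641636423
R [0.47615166 0.34050151 0.128     ] x span [-0.02882029  0.00089614  0.        ] [-0.0285503   0.00085392  0.        ] w 0.03770190874411625 0.03773616734643286
[0.405 0.478 0.125] [0.0015 0.0015]
[0.45  0.5   0.123] [0.002 0.002]
[0.432 0.476 0.141] [0.0106 0.0106]
[0.423 0.503 0.106] [0.0076 0.0076]
[array([0.457, 0.485, 0.16 ]), array([0.448, 0.476, 0.16 ]), array([0.41 , 0.468, 0.16 ]), array([0.422, 0.446, 0.16 ]), array([0.461, 0.409, 0.16 ])]
```

Request:
{"name": "drive_tool", "arguments": {"motion": [[[-0.2,-0.1,-2,0,0,0,8.5],[-0.2,-0.1,-4,0,0,0,8.5],[-0.2,-0.1,-6,0,0,0,8.5],[-0.2,-0.1,-8,0,0,0,8.5],[-0.2,-0.1,-9.5,0,0,0,8.5],[-0.2,-0.1,-9.5,0,0,0,8.5],[-0.2,-0.1,-9.5,0,0,0,7],[-0.2,-0.1,-9.5,0,0,0,6],[-0.2,-0.1,-9.5,0,0,0,5],[-0.2,-0.1,-9.5,0,0,0,5]]], "grip_force": 30}}

```text
time: 43.6
tool_pos: [0.4122, 0.3426, 0.111]
tool_rot: [-0.0, 1.0, -0.012, 0.0]
ft_force: [-0.2, -0.2, -0.1]
opening: 0.0502
```

Request:
{"name": "drive_tool", "arguments": {"motion": [[[0,0,0,0,0,0,4],[0,0,0,0,0,0,3.5],[0,0,0,0,0,0,3],[0,0,0,0,0,0,2.5],[0,0,0,0,0,0,2],[0,0,0,0,0,0,1.5],[0,0,0,0,0,0,1.5],[0,0,0,0,0,0,1.5],[0,0,0,0,0,0,1.5],[0,0,0,0,0,0,1.5]]], "grip_force": 30}}

```text
time: 44.6
tool_pos: [0.4119, 0.3423, 0.1103]
tool_rot: [0.0, 1.0, -0.012, -0.0]
ft_force: [0.4, -0.2, -0.9]
opening: 0.0221
```

Request:
{"name": "drive_tool", "arguments": {"motion": [[[0,0,1,0,0,0,1.5],[0,0,2.5,0,0,0,1.5],[0,0,5,0,0,0,1.5],[0,0,9,0,0,0,1.5],[0,0,13,0,0,0,1.5],[0,0,17,0,0,0,1.5],[1,0,20,0,0,0,1.5],[4,-3,20,0,0,0,1.5],[7,-6,20,0,0,0,1.5],[9,-10,20,0,0,0,1.5]]]}}

```text
time: 45.6
tool_pos: [0.5036, 0.2423, 0.312]
tool_rot: [-0.0, 1.0, -0.011, 0.002]
ft_force: [0.6, -0.9, -0.3]
opening: 0.0223
```

```bash
python3 - <<'E'
from h import *
s=read_state();print(s['tool_pos'],s['tool_rot'],s['ft_force'],s['opening'],s['joints'])
save("wrist","w23");save("side","d23");save("scene","s23")
E
```

```text
[0.50355989 0.24233132 0.31203572] [-4.19546746e-04  9.99938559e-01 -1.09732669e-02  1.51344360e-03] [ 0.59473231 -0.88455404 -0.32869834] 0.022322329097197082 [-1.39533838  0.3521605   1.12550392  1.69049829 -0.32837317  1.30506
 -1.79947251]
```

View pics/w23.png

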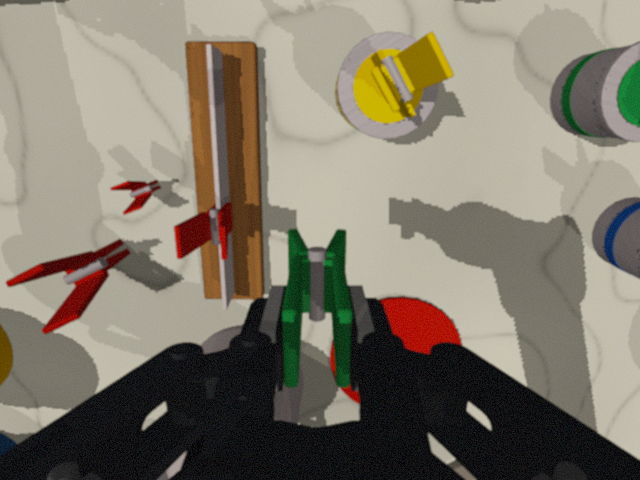

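View pics/d23.png

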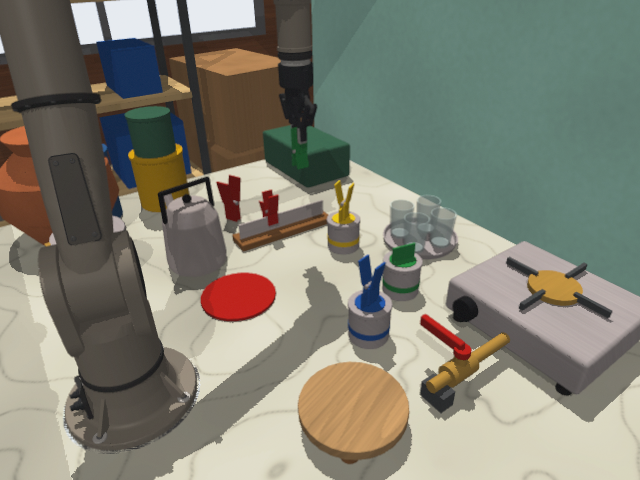

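View pics/s23.png

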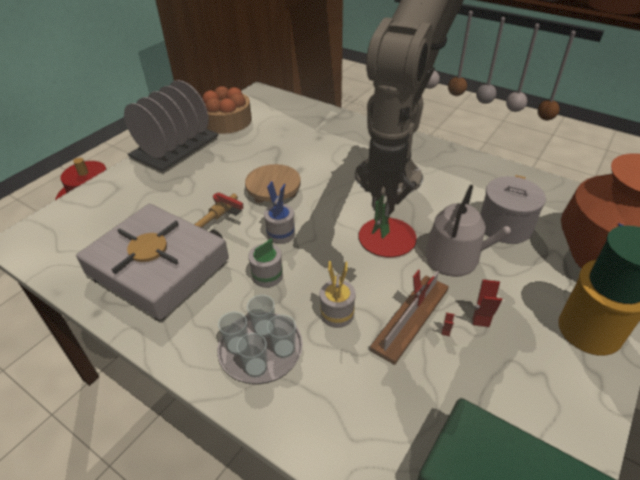

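Request:
{"name": "drive_tool", "arguments": {"motion": [[[0,-3,0,0,0,0,1.5],[0,-6,0,0,0,0,1.5],[0,-10,0,0,0,0,1.5],[0,-14,0,0,0,0,1.5],[0,-18,0,0,0,0,1.5],[1,-22,0,0,0,0,1.5],[2,-26,0,0,0,0,1.5],[2,-28,0,0,0,0,1.5],[2,-28,0,0,0,0,1.5],[2,-28,0,0,0,0,1.5]]]}}

```text
time: 46.75
tool_pos: [0.522, -0.0369, 0.3108]
tool_rot: [-0.001, 1.0, -0.012, 0.0]
ft_force: [1.3, 0.9, -0.9]
opening: 0.0219
```

```bash
python3 - <<'E'
from h import *
s=read_state();print(s['tool_pos'],s['tool_rot'],s['ft_force'],s['opening'],s['joints']);print("x ax",np.degrees(np.arctan2(*q2R(s['tool_rot'])[1::-1,0])))
save("wrist","w24");save("side","d24");save("scene","s24")
crop("d24",(370,220,440,310),7,"c30")
E
```

```text
[ 0.52198868 -0.03688567  0.31084639] [-6.76284531e-04  9.99927871e-01 -1.19888555e-02  2.50536217e-04] [ 1.28566041  0.85353292 -0.86956299] 0.021916305470733796 [-0.99408756  0.26843007  1.19136153  1.76877493 -0.26150653  1.28063468
 -1.3338572 ]
x ax -1.3738737819288034
```

View pics/w24.png

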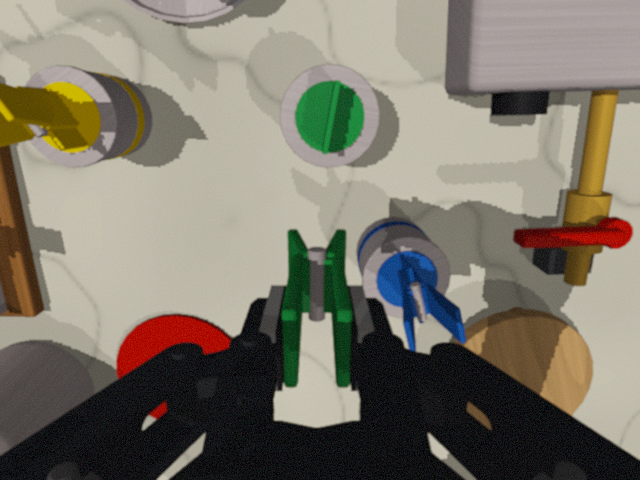

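View pics/c30.png

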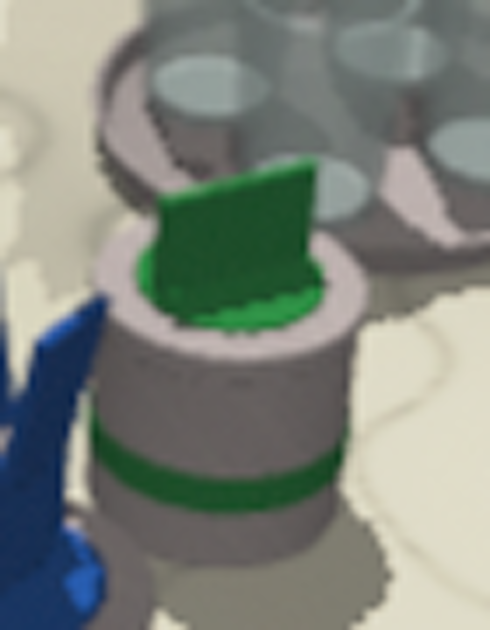

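```bash
python3 - <<'E'
from h import *
crop("w24",(270,55,390,175),5.5,"c31")
E
```

```text
(no output)
```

View pics/c31.png

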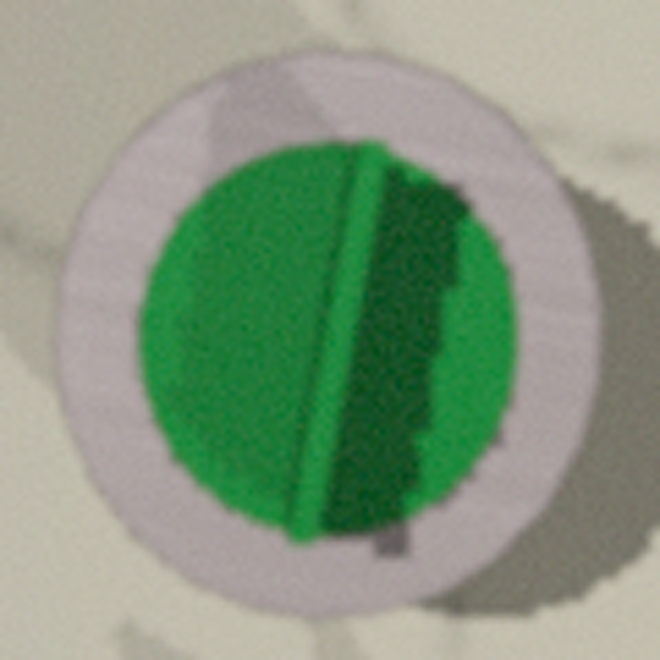

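```bash
python3 - <<'E'
from h import *
w=load("w24");d=load("d24")
W=lambda u,v:(w,(u/5.5+270,v/5.5+55));D=lambda u,v:(d,(u/7+370,v/7+220))
a,r=tri([W(306,540),D(164,203)]);b,q=tri([W(372,147),D(312,164)]);print(a,r,b,q,(a+b)/2,np.linalg.norm(a-b),np.degrees(np.arctan2(*(b-a)[1::-1])))
a=onz(*W(306,540),.122);b=onz(*W(372,147),.122);print("wrist only",(a+b)/2,np.linalg.norm(a-b),np.degrees(np.arctan2(*(b-a)[1::-1])))
E
```

```text
[ 0.56547756 -0.04548945  0.11991263] [np.float64(0.0008812668206391187), np.float64(0.0008812668206392554)] [ 0.61888751 -0.05526902  0.11932866] [np.float64(0.0006299200849962969), np.float64(0.0006299200849962684)] [ 0.59218253 -0.05037923  0.11962064] 0.05430104426897917 -10.37613436881119
wrist only [ 0.5916607  -0.04975702  0.122     ] 0.054087519098303026 -10.52452943746072
```

Request:
{"name": "drive_tool", "arguments": {"motion": [[[3,-0.5,0,0,0,-0.08,1.5],[6,-1,0,0,0,-0.154,1.5],[7,-1.3,-2,0,0,-0.154,1.5],[7,-1.3,-4,0,0,-0.154,1.5],[7,-1.3,-7,0,0,-0.154,1.5],[7,-1.3,-9,0,0,-0.154,1.5],[7,-1.3,-9,0,0,-0.154,1.5],[7,-1.3,-9,0,0,-0.154,1.5],[7,-1.3,-9,0,0,-0.154,1.5],[7,-1.3,-9,0,0,-0.154,1.5]]]}}

```text
time: 47.9
tool_pos: [0.5927, -0.0507, 0.2218]
tool_rot: [-0.0, 0.996, -0.089, 0.001]
ft_force: [0.1, -0.8, -0.6]
opening: 0.0219
```

```bash
python3 - <<'E'
from h import *
s=read_state();print(s['tool_pos'],s['tool_rot'],s['ft_force'],s['opening'],s['joints']);print("x ax",np.degrees(np.arctan2(*q2R(s['tool_rot'])[1::-1,0])))
save("wrist","w25");save("side","d25",(340,180,460,310),6);save("scene","s25",(200,150,340,290),5)
E
```

```text
[ 0.59272783 -0.05067046  0.2217662 ] [-7.21629673e-05  9.96059292e-01 -8.86817963e-02  1.19159146e-03] [ 0.08269706 -0.78170089 -0.55512286] 0.021851232607946098 [-0.74447903  0.52636253  1.06137391  1.72616164 -0.49409655  1.18330932
 -1.29600892]
x ax -10.175583967530438
```

View pics/w25.png

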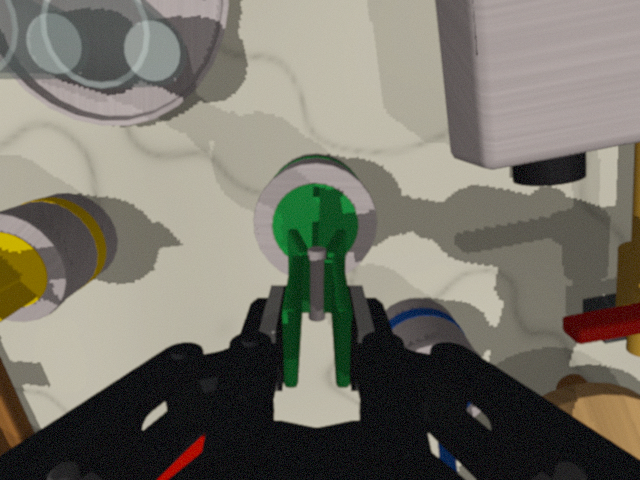

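View pics/d25.png

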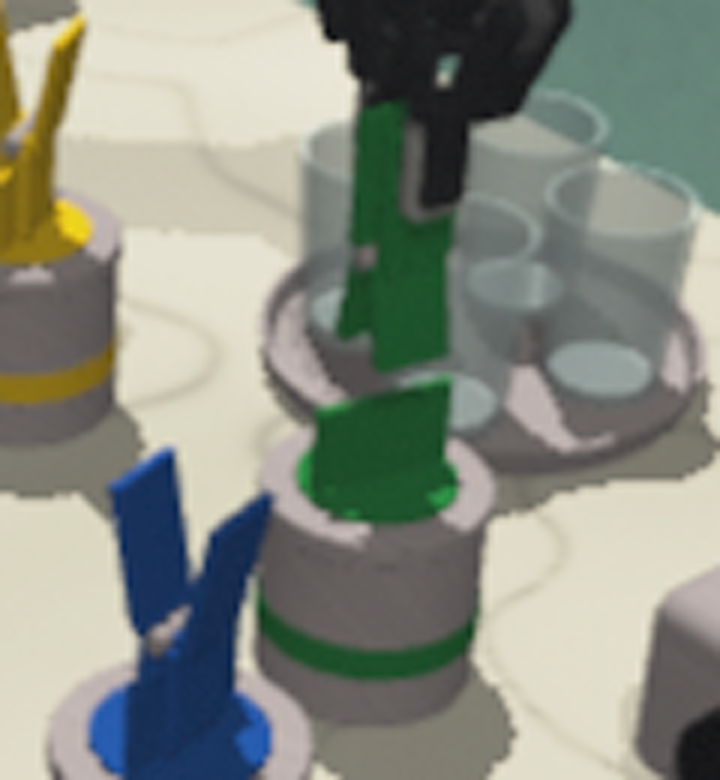

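View pics/s25.png

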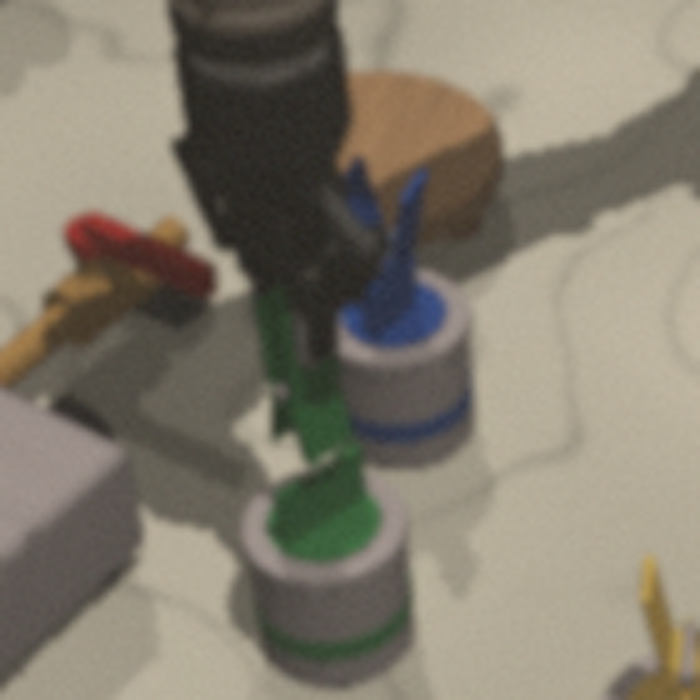

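```bash
python3 - <<'E'
from h import *
d=load("d25");c=np.array([.5927,-.0507]);y=np.radians(-10.2);ux=np.array([np.cos(y),np.sin(y)]);uy=np.array([-np.sin(y),np.cos(y)])
for z,s,o in [(.1474,15,-11.5),(.1474,-15,-11.5)]:
    p=c+ux*s/1000+uy*o/1000; print((proj(d,[[*p,z]])-[340,180])*6)
for s in (28,-28):
    p=np.array([.592,-.050])+ux*s/1000; print("tab",(proj(d,[[*p,.122]])-[340,180])*6)
E
```

```text
[[443.393246   336.95802579]]
[[371.62476464 356.02183347]]
tab [[447.05148827 373.44364554]]
tab [[315.47862747 409.11934368]]
```

Request:
{"name": "drive_tool", "arguments": {"motion": [[[-0.1,0.05,-0.7,0,0,0,1.5],[-0.1,0.05,-1.4,0,0,0,1.5],[-0.1,0.05,-2.1,0,0,0,1.5],[-0.1,0.05,-2.8,0,0,0,1.5],[-0.1,0.05,-3.5,0,0,0,1.5],[-0.1,0.05,-4.2,0,0,0,1.5],[-0.1,0.05,-4.8,0,0,0,1.5],[-0.1,0.05,-5.3,0,0,0,1.5],[-0.1,0.05,-5.6,0,0,0,1.5],[-0.1,0.05,-5.6,0,0,0,1.5]]]}}

```text
time: 49.05
tool_pos: [0.591, -0.0499, 0.1643]
tool_rot: [-0.0, 0.996, -0.089, -0.0]
ft_force: [0.5, 1.8, -0.6]
opening: 0.0225
```

```bash
python3 - <<'E'
from h import *
s=read_state();print(s['tool_pos'],s['tool_rot'],s['ft_force'],s['opening'])
save("side","d26",(340,180,460,310),6)
E
```

```text
[ 0.59096701 -0.0499296   0.16426011] [-1.94559077e-04  9.96040270e-01 -8.89029565e-02 -8.25531703e-05] [ 0.49740704  1.84660197 -0.64415206] 0.02246270956981192
```

View pics/d26.png

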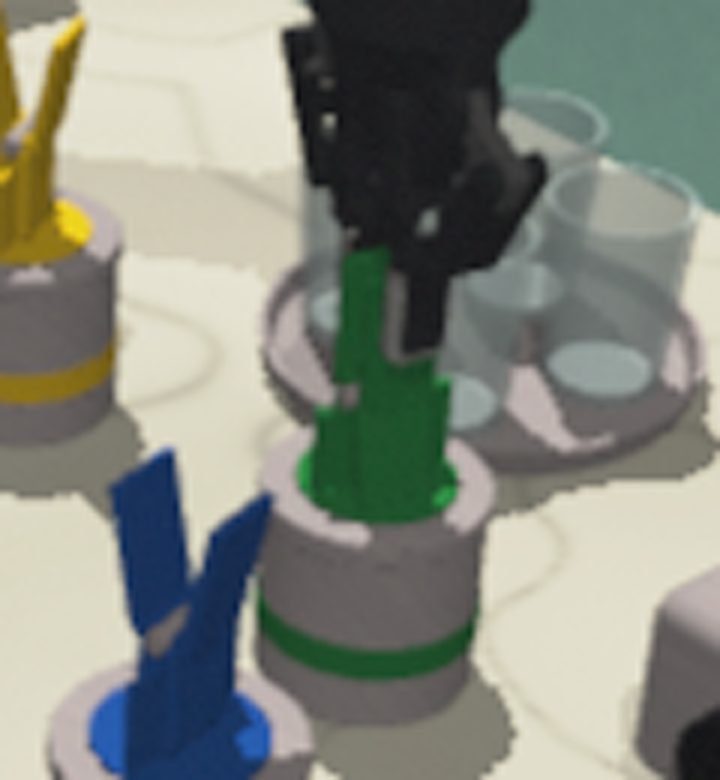

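Request:
{"name": "drive_tool", "arguments": {"motion": [[[0.1,0,0.1,0,0,0,1.5],[0.1,0,0.1,0,0,0,1.5],[0.1,0,0.1,0,0,0,2.6],[0.1,0,0.1,0,0,0,2.9],[0.1,0,0.1,0,0,0,3.2],[0.1,0,0.1,0,0,0,3.6],[0.1,0,0.1,0,0,0,4],[0.1,0,0.1,0,0,0,5],[0.1,0,0.1,0,0,0,7],[0.1,0,0.1,0,0,0,7]]]}}

```text
time: 50.1
tool_pos: [0.5919, -0.0506, 0.1655]
tool_rot: [0.0, 0.996, -0.089, 0.0]
ft_force: [-0.2, -0.2, -0.8]
opening: 0.0696
```

Request:
{"name": "drive_tool", "arguments": {"motion": [[[0,0,0,0,0,0,7],[0,0,0,0,0,0,7],[0,0,0.5,0,0,0,7],[0,0,2,0,0,0,7],[0,0,4,0,0,0,7],[0,0,6,0,0,0,8],[0,0,9,0,0,0,8.5],[0,0,13,0,0,0,8.5],[0,0,17,0,0,0,8.5],[0,0,20,0,0,0,8.5]]]}}

```text
time: 51.1
tool_pos: [0.5922, -0.0511, 0.3694]
tool_rot: [-0.0, 0.996, -0.089, 0.002]
ft_force: [0.4, 0.4, 0.2]
opening: 0.085
```

Request:
{"name": "drive_tool", "arguments": {"motion": [[[-3,0,0,0,0,0,8.5],[-6,0,0,0,0,0,8.5],[-9,0,0,0,0,0,8.5],[-12,0,0,0,0,0,8.5],[-12,0,0,0,0,0,8.5],[-12,0,0,0,0,0,8.5],[-12,0,0,0,0,0,8.5],[-12,0,0,0,0,0,8.5],[-12,0,0,0,0,0,8.5],[-12,0,0,0,0,0,8.5]]]}}

```text
time: 52.1
tool_pos: [0.4722, -0.0507, 0.3655]
tool_rot: [0.001, 0.996, -0.09, 0.0]
ft_force: [-0.1, -0.4, -0.3]
opening: 0.0849
```

```bash
python3 - <<'E'
from h import *
s=read_state();print(s['time'],s['tool_pos'],s['tool_rot'],s['ft_force'],s['opening'])
save("wrist","w27");save("side","d27");save("scene","s27")
crop("d27",(310,160,450,350),4,"c32");crop("s27",(220,160,400,340),4,"c33")
E
```

```text
52.1 [ 0.47215512 -0.05070202  0.36549253] [ 1.44108734e-03  9.95957963e-01 -8.98090006e-02  4.88386231e-05] [-0.14991678 -0.41832947 -0.27552124] 0.08485037961220104
```

View pics/w27.png

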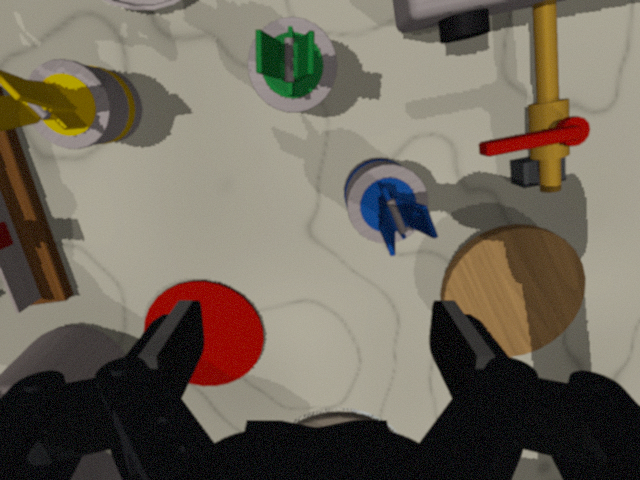

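View pics/c32.png

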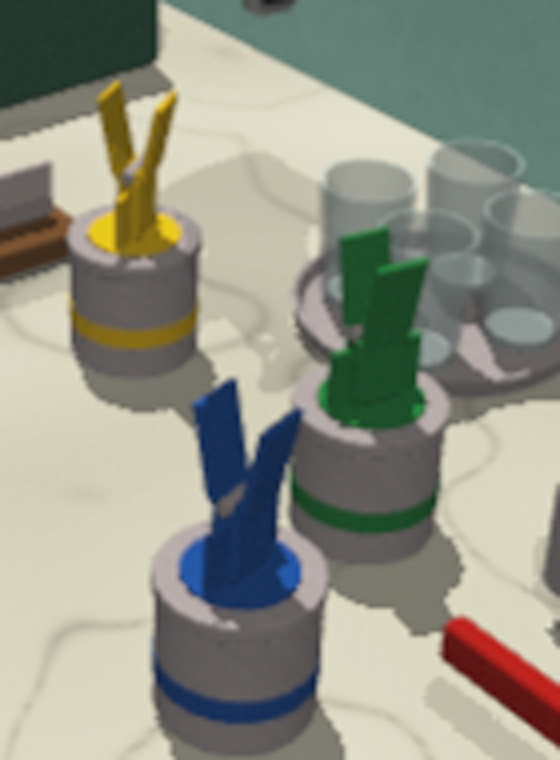

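View pics/c33.png

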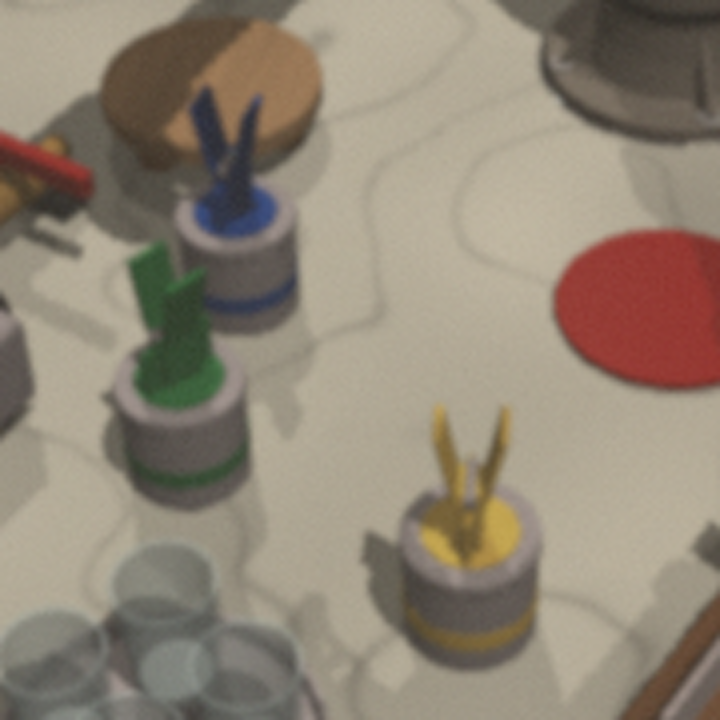

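View pics/s27.png

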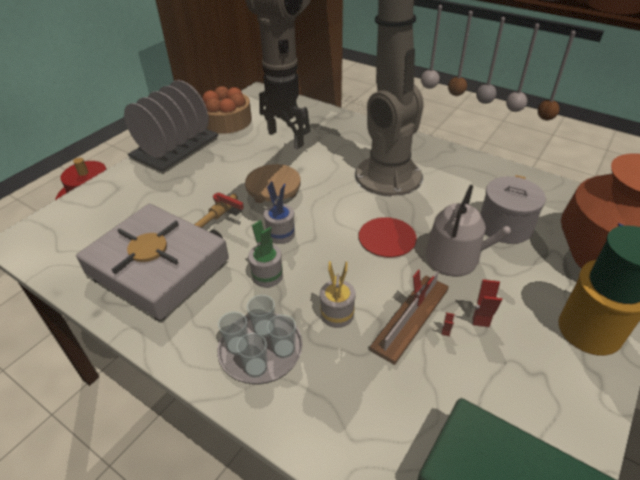

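```bash
python3 - <<'E'
from station import finish_job
print(finish_job())
E
```

```text
the job is handed in; nothing more can be done
None
```

The job is handed in, at about 52 s on the robot's clock. The gas is off, the three dabbas there (blue, green, yellow) have their lids pressed home, and each carries its own clip. There was no red dabba, so the red clips stayed where they were.

- **Gas cock:** I swung the handle clockwise until it met the stop, with about 11 N at the finger. From the wrist pictures it measured 89 to 91° to the pipe.
- **Lids:** I pressed each one until it stopped moving. All three stopped with the tool at 138.0 to 138.8 mm, which matches the 122 mm tab height given for a lid that is home. The blue press went harder than intended: the wrist reading reached 71 N, under the 120 N limit.
- **Clips:** Each was released within about 1 mm of the measured tab middle and about 1° of its direction. They are down over roughly 30 mm of the tab, and the pictures show all three upright. I did not re-measure the clips after release; I only viewed them.
- **Knocked dabba:** The blue dabba was knocked about 3 cm aside during the run. I noticed this and measured it again before placing its clip.
- **Bystanders:** In the last pictures the kettle, glasses and rolling stand look where they were at the start, and the dabbas stand on the ledge. The robot was clear of everything.

Two checks disagreed by small amounts. Tab heights from two views came out 1 to 3 mm below 122 mm, about the stated calibration error. The blue clip touched its lid lightly, about 6 N, so I raised it about 2 mm before letting go.

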